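Nip the ball row with the inner knob

ROBOT

A 7-joint arm with a two-finger parallel gripper is mounted at the origin on the work surface. World frame = base frame: x ahead of the robot, y to its left, z up, the work surface at z = 0. Lengths are in m, angles in degrees, forces in N, time in s.
With the tool pointing down it reaches from about 0.4 to 0.85 m from the base axis. Payload 6.9 kg.
Tool frame: the origin (TCP) lies midway between the tips of the shut fingers; the grasp point (between the pads) lies 19 mm behind it; y points along the fingers, x is the direction in which the jaws open and shut, and the axes are right-handed (so a half turn about y gives the same grasp; the last joint's range is limited). The gripper opens to 85 mm and grips with 20 to 120 N. Pads are 22 mm wide; open, the fingers measure 114 mm over their backs; the gripper's body (76 mm by 85 mm) begins 54 mm behind the grasp point. The pads swing forward as they close: fully open they stand 13 mm farther back than shut.
Start: joints at [71.534, 29.078, -13.613, 85.955, 7.202, 65.827, -8.869], TCP at [0.259, -0.569, 0.231] pointing down, gripper open.
Joint ranges: [-176.47, 176.47], [-13.61, 117.27], [-81.72, 77.17], [0.22, 143.17], [-87.28, 267.28], [10, 112.55], [-165.47, 165.47]. Speed limits (degrees/s): [136.94, 136.94, 180, 180, 180, 180, 180].

INTERFACE

Orientations are given as a 3x3 rotation matrix whose columns are the frame's x, y, z axes.
In Python, from workcell import env gives the robot as it stands.
- The arm moves only by the tool apply_moves, never from a script. Its argument "plan" is a list of rows, each a list of 3 entries, a list of its own where there are three numbers: the turn, a rotation vector about the tool's x, y, z in degrees, then the shift along the tool's x, y, z in mm, then the gripper command: -1 is shut, 1 is fully open, values between are in proportion. In form: [[[rx, ry, rz], [dx, dy, dz], jaw], ...]. A call has 1 to 5 rows; each row shifts and turns the commanded pose from where the row before left it, along the tool's axes as they then stand; what a row does not reach is not made up. A row lasts 1/12 s, in which the tool goes at most 41.7 mm and 7.16 degrees, less where a joint would pass 70% of its speed; a pose out of reach is approached as far as the arm can. A call with a gripper value outside its range is refused whole. The fingers move at their own pace and stop on an object; "squeeze" is the grip in N (left out, the last holds). Time passes only in rows, so rows that do not move let the fingers close. It gives the time, the measured TCP pose, the force and the opening at its end, in the units of the state.
- env.read_state(): the state, without advancing time (a new reading comes with each control period).
- env.grab_frame(name): name is "scene" or "side" or "wrist"; returns a dict with "img" (400x640x3 uint8, blue, green, red), "fx", "fy", "cx", "cy" (pixels), "k1" (the pictures are not rectified: a ray, as slopes to the right and down, at radius r is drawn at 1 + k1 r^2 times it, then the intrinsics apply), "cam_to_world" (4x4, takes a point from camera to world coordinates). Camera axes: x right, y down, z forward; pixel columns grow to the right and rows downward; lengths in m; the calibration is good to about 2 mm. A picture is of the moment at which its call begins. There is no depth.
- env.sign_off(): hands the job in, once; it reports no verdict.
The state is a dict: "time": time; "joint_positions": joint angles; "qd": joint speeds; "joint_efforts": joint torques, N m; "ee_pos": TCP position; "tcp_rot": TCP orientation; "wrist_force": force on the tool from outside, world axes, zero at the start; "moment": the same for the moment, N m; "finger_gap": finger opening in m.
Only numpy, scipy, OpenCV 4.12 (cv2) and the standard library are available. Lean on these libraries where they do the work, as an engineer would, in place of code of your own. Each camera call takes 0.05 s, during which the arm holds its last target.

TASK

Put the steel ball from the cork ring into the acrylic corral, in the free space between the gate and the three balls lying there, and let it go. Then close the gate by turning only the small inner knob of the coaxial drive, until the row of four balls is held snugly between the gate and the end stop: a light, sure nip of about 5 N, never forced. Do not shift the graduated outer ring (its zero is already set), do not push the gate itself, and leave the other things where they are.

Things in the scene. Friction and masses are not known exactly. Their poses are not given: they have to be found in the camera images.
- gauge: the ball-row gauge, fixed to the cart: aluminium base plate 66 x 256 mm; origin on its underside, on the centre line, 121 mm from the drive end; y runs along the row from the drive (-y end) to the end stop (+y end), z up. Grey drive housing 56 x 58 mm, centred under the knob, top at z = 37 mm. The end stop, an aluminium block with a brass screw, has its face somewhere from y = 100 to 110 mm, differently each time.
- corral (a point): on the floor of the clear acrylic corral, at the gauge's x = 0, y = 29 mm, z = 14 mm: a straight level channel along the gauge's y, 27 mm wide inside, from the gate to the end stop. Its walls are 4 mm thick and only 10 mm high (tops at z = 24 mm), lower than the centre of a ball lying in it (z = 26.5 mm).
- gate: the sliding steel gate across the corral, a plate 25.5 mm wide, 21 mm high; origin at the centre of the face that meets the balls, level with their centres; its y is the gauge's y. It closes towards +y, 14 mm per radian of knob turn; at the start it leaves 29 to 44 mm more than the four balls need. From first touch of the whole row the nip rises by about 5 N per mm.
- knob_top (a point): centre of the top face (61.5 mm above the cart) of the inner knob: an upright knurled steel cylinder, 20 mm diameter, 13 mm high. Clockwise from above closes the gate. It turns freely with about 0.08 N m, plus 0.014 N m per newton of nip on the row; friction then holds a nip of up to about 6 N. 2.1 to 3.3 rad are needed in all. Past 12 N the row is forced.
- ring_mark (a point): the zero mark, 21 mm from the knob's axis, on the top face (48 mm above the cart, 13.5 mm below the knob's top) of the graduated outer ring: aluminium, 46 mm diameter, 10 mm high, coaxial with the knob, below it. It turns very lightly (0.015 N m) if anything rubs on it; it must not shift by more than 1.5 mm.
- ball1_center (a point): centre of the steel ball (25 mm diameter, 64 g) in the corral that lies nearest to the gate
- ball2_center (a point): centre of the middle ball of the three in the corral, 25 mm diameter
- ball3_center (a point): centre of the ball in the corral nearest to the end stop, 25 mm diameter; up to 16 mm from the stop, and gaps of up to 1.5 mm between the balls
- ball4_center (a point): centre of the fourth steel ball, 25 mm diameter, about 64 g, resting on a cork ring of 42 mm diameter and 14 mm height; the ball's centre is about 24 mm above the cart
- wand: bystander: blue magnet wand lying on the cart, 137 x 18 mm, origin at its underside
- coin: bystander: copper coin-shaped weight, 34 mm diameter, 10 mm high, origin at its underside
- vial: bystander: cork-stoppered glass vial standing upright, 23 mm diameter, 66 mm high, origin at its underside
- beaker: bystander: small glass beaker, 52 mm diameter, 62 mm high, origin at its underside
- lens: bystander: hand lens lying flat, 65 mm across, with a wooden handle, 11 mm high, origin under the lens centre
- rule: bystander: steel rule, 200 x 22 x 3 mm, lying flat, origin under its centre

How it is judged:
By the outcome, as a careful person would: the job done as asked, in the order asked, and still so for the second after the job is handed in, with the robot touching nothing.
It also fails if it takes over 72 s, if anything falls off the work surface, if the arm or the gripper's body presses on something with over 40 N, if the wrist force passes 120 N, or if a joint passes its speed limit or range.

## Working session

There is one attempt and no reset: what is moved stays moved. The work goes in short steps, Python scripts to look and compute and a tool call to move; the robot and the scene stay as the last step left them, time stands still between calls to the robot, and variables do not carry over. Pictures are saved under pics/ and viewed, and the job is handed in when it is done.

Besides the shell and the picture viewer there is one more tool, called after ">>>" as name(argument=value, ...) on one line, values as JSON. apply_moves: Moves the arm, as the interface text tells. Its arguments: {"type":"object","properties":{"plan":{"type":"array","items":{"type":"array"}},"squeeze":{"type":"number"}},"required":["plan"]}

```bash
ls; mkdir -p pics
cat > h.py <<'E'
import numpy as np, cv2
from workcell import env
def grab(n,save):
    f=env.grab_frame(n); cv2.imwrite('pics/'+save+'.png',f['img'])
    np.savez('pics/'+save+'.npz',**{k:np.array(v) for k,v in f.items()}); return f
def load(save):
    d=np.load('pics/'+save+'.npz'); return {k:d[k] for k in d}
def ray(f,u,v):
    K=np.array([[f['fx'],0,f['cx']],[0,f['fy'],f['cy']],[0,0,1]],float)
    p=cv2.undistortPoints(np.array([[[u,v]]],float),K,np.array([float(f['k1']),0,0,0]))[0,0]
    T=f['cam_to_world']; return T[:3,3],T[:3,:3]@np.array([p[0],p[1],1.])
def onz(f,u,v,z):
    o,d=ray(f,u,v); return o+d*(z-o[2])/d[2]
def proj(f,P):
    T=np.linalg.inv(f['cam_to_world']); p=T[:3,:3]@np.array(P)+T[:3,3]
    K=np.array([[f['fx'],0,f['cx']],[0,f['fy'],f['cy']],[0,0,1]],float)
    q,_=cv2.projectPoints(p.reshape(1,1,3),np.zeros(3),np.zeros(3),K,np.array([float(f['k1']),0,0,0])); return q[0,0]
def tri(l):
    A=np.zeros((3,3));b=np.zeros(3)
    for f,u,v in l:
        o,d=ray(f,u,v); d=d/np.linalg.norm(d); M=np.eye(3)-np.outer(d,d); A+=M;b+=M@o
    X=np.linalg.solve(A,b); return X
E
python3 - <<'E'
from h import *
np.set_printoptions(precision=4,suppress=True)
for n in ['scene','side','wrist']:
    f=grab(n,n+'0'); print(n,f['fx'],f['cx'],f['cy'],f['k1'],f['cam_to_world'])
s=env.read_state()
for k in s: print(k,s[k])
E
```

```text
pics
scene 390.4305607599486 313.96222926640826 196.8365295523836 0.03360902823773651 [[ 0.0086  0.8564 -0.5162  1.0558]
 [ 0.9999 -0.0143 -0.0072  0.0165]
 [-0.0136 -0.5161 -0.8564  0.9197]
 [ 0.      0.      0.      1.    ]]
side 374.90090038752174 319.4797289969681 192.6120460935567 -0.03790478084853577 [[ 0.9504 -0.2402  0.1978  0.3989]
 [-0.311  -0.7501  0.5836 -0.4697]
 [ 0.0082 -0.6161 -0.7876  0.7317]
 [ 0.      0.      0.      1.    ]]
wrist 323.00037753190685 323.16146956911825 199.11052300618243 -0.04290127510038166 [[ 0.4148 -0.8759 -0.2466  0.3208]
 [-0.9099 -0.3997 -0.1109 -0.5406]
 [-0.0014  0.2703 -0.9628  0.3738]
 [ 0.      0.      0.      1.    ]]
time 0.15
joint_positions [ 71.5347  29.1154 -13.6111  85.9962   7.202   65.8277  -8.8706]
qd [ 0.0223 -0.0436 -0.1516 -0.1989 -0.0644 -0.1316  0.0352]
joint_efforts [  0.0007 -62.1     -2.1888 -24.984    0.0126   0.0091   0.    ]
ee_pos [ 0.2591 -0.5683  0.2306]
tcp_rot [[ 0.4149 -0.0006  0.9099]
 [-0.9099  0.0013  0.4149]
 [-0.0014 -1.     -0.    ]]
wrist_force [ 0.3031  0.2479 -0.6568]
moment [-0.0276 -0.0005 -0.0169]
finger_gap 0.08540140932393117
```

View pics/scene0.png

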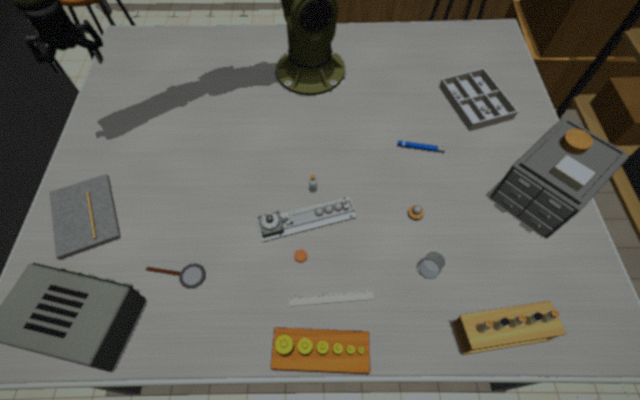

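View pics/side0.png

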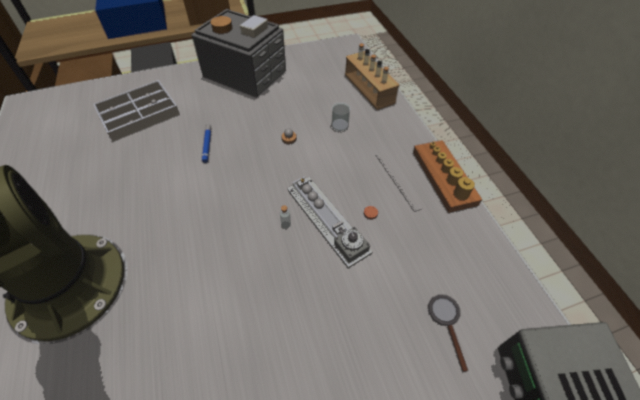

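View pics/wrist0.png

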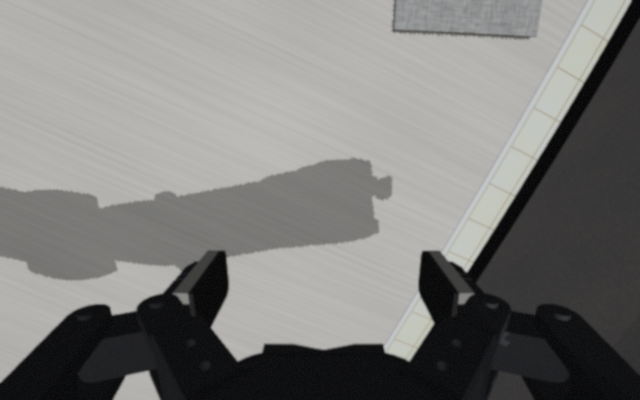

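The scene view shows the gauge around (258–355, 200–240) with the knob near (270, 218), balls in the corral near (320–345, 208), and ball 4 on cork near (416, 210). I'll enlarge these areas.

Run:
```python
from h import *
for n,(a,b,c,d) in {'scene':(245,180,445,260),'side':(260,115,400,275)}.items():
    f=load(n+'0'); im=f['img'][b:d,a:c]; s=min(800/(c-a),600/(d-b)); s=int(s)
    cv2.imwrite(f'pics/{n}0z.png',cv2.resize(im,None,fx=s,fy=s,interpolation=cv2.INTER_CUBIC)); print(n,s)
    for p,(u,v,z) in {'scene':dict(knob=(270,216,.0615),ball4=(416,209,.024)),'side':dict(knob=(352,235,.0615),ball4=(290,133,.024))}[n].items(): print(p,onz(f,u,v,z))
```

```text
scene 4
knob [ 0.5924999  -0.10087725  0.0615    ]
ball4 [0.55745197 0.27530387 0.024     ]
side 3
knob [ 0.59699029 -0.10064398  0.0615    ]
ball4 [0.56426116 0.27626896 0.024     ]
```

View pics/scene0z.png

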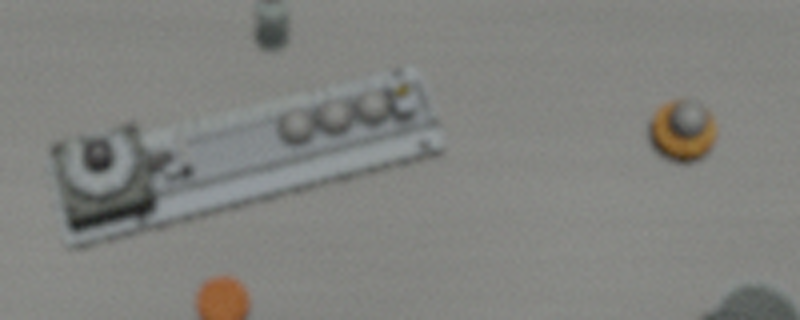

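View pics/side0z.png

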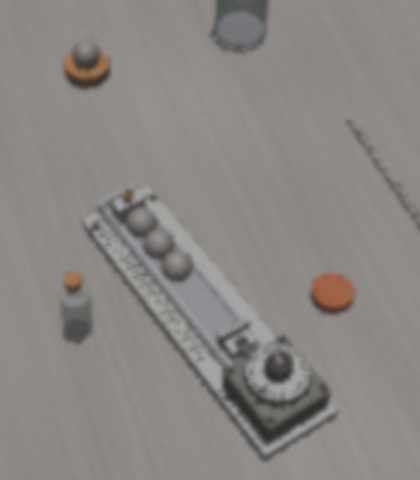

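The enlarged crops show the gauge's +y running from the knob (crop 98,155) to the stop (402,100), and the vial standing close to its -x side. Next I'll move above the gauge for a closer wrist view.

>>> apply_moves(plan=[[[0,0,0],[-23,0,32],1],[[0,0,0],[-23,0,32],1],[[0,0,0],[-23,0,32],1],[[0,0,0],[-23,0,32],1],[[0,0,0],[-23,0,32],1]])

```text
time: 0.57
ee_pos: [0.3576, -0.3959, 0.2311]
tcp_rot: [[0.415, -0.0, 0.91], [-0.91, 0.0, 0.415], [-0.0, -1.0, -0.0]]
wrist_force: [1.9, 0.4, -0.1]
finger_gap: 0.0853
```

>>> apply_moves(plan=[[[0,0,0],[-23,0,32],1],[[0,0,0],[-23,0,32],1],[[0,0,0],[-23,0,32],1],[[0,0,0],[-23,0,32],1],[[0,0,0],[-23,0,32],1]])

```text
time: 0.98
ee_pos: [0.4554, -0.2249, 0.2313]
tcp_rot: [[0.415, -0.0, 0.91], [-0.91, -0.0, 0.415], [0.0, -1.0, -0.0]]
wrist_force: [1.3, 0.4, 0.5]
finger_gap: 0.0854
```

>>> apply_moves(plan=[[[0,-7,0],[0,0,0],1],[[0,-7,0],[0,0,0],1],[[0,-7,0],[0,0,0],1],[[0,-7,0],[0,0,0],1],[[0,-7,0],[0,0,0],1]])

```text
time: 1.4
ee_pos: [0.4549, -0.2264, 0.2311]
tcp_rot: [[0.865, -0.0, 0.502], [-0.502, 0.0, 0.865], [-0.0, -1.0, -0.0]]
wrist_force: [0.7, -0.3, -0.6]
finger_gap: 0.0855
```

>>> apply_moves(plan=[[[0,-7,0],[0,0,0],1],[[0,-7,0],[0,0,0],1],[[0,-7,0],[0,0,0],1],[[0,-7,0],[0,0,0],1],[[0,-7,0],[0,0,0],1]])

```text
time: 1.82
ee_pos: [0.4548, -0.2267, 0.2311]
tcp_rot: [[0.996, -0.0, -0.085], [0.085, 0.0, 0.996], [-0.0, -1.0, 0.0]]
wrist_force: [-0.1, -0.3, 0.1]
finger_gap: 0.0854
```

Run:
```python
from h import *
np.set_printoptions(precision=4,suppress=True)
s=env.read_state()
for k in s: print(k,s[k])
```

```text
time 1.8167
joint_positions [ 49.5369  21.1261 -36.1958 103.0643  14.1638  60.4122  12.9631]
qd [ 13.911    3.3705 -20.897   -0.0812   8.9739   2.4491  73.4494]
joint_efforts [ -1.5241 -47.2886  -4.1502 -23.3071  -0.2465  -0.0684  -2.1296]
ee_pos [ 0.4548 -0.2267  0.2311]
tcp_rot [[ 0.9964 -0.0005 -0.0846]
 [ 0.0846  0.0002  0.9964]
 [-0.0005 -1.      0.0002]]
wrist_force [-0.1339 -0.2805  0.0987]
moment [0.0135 0.0101 0.0137]
finger_gap 0.08537260950773869
```

>>> apply_moves(plan=[[[0,0,0],[19.5,0,35],1],[[0,0,0],[19.5,0,35],1],[[0,0,0],[19.5,0,35],1],[[0,0,0],[19.5,0,35],1],[[0,0,0],[19.5,0,35],1]])

```text
time: 2.23
ee_pos: [0.5388, -0.043, 0.2312]
tcp_rot: [[0.997, -0.0, -0.078], [0.078, -0.0, 0.997], [-0.0, -1.0, -0.0]]
wrist_force: [1.9, -1.2, -0.3]
finger_gap: 0.0859
```

>>> apply_moves(plan=[[[0,-3,0],[19.5,0,35],1],[[0,-3,0],[19.5,0,35],1],[[0,0,0],[0,0,0],1],[[0,0,0],[0,0,0],1]])

```text
time: 2.57
ee_pos: [0.57, 0.0324, 0.231]
tcp_rot: [[0.982, -0.0, -0.188], [0.188, 0.002, 0.982], [-0.0, -1.0, 0.002]]
wrist_force: [-0.8, -1.6, 0.2]
finger_gap: 0.0853
```

Run:
```python
from h import *
np.set_printoptions(precision=4,suppress=True)
grab('wrist','wrist1')
s=env.read_state(); print(s['joint_positions'],s['ee_pos'],s['time'])
```

```text
[ 19.481   27.4087 -38.7444  94.2061  18.5215  65.0236 -13.4491] [0.5697 0.0298 0.2308] 2.6167
```

View pics/wrist1.png

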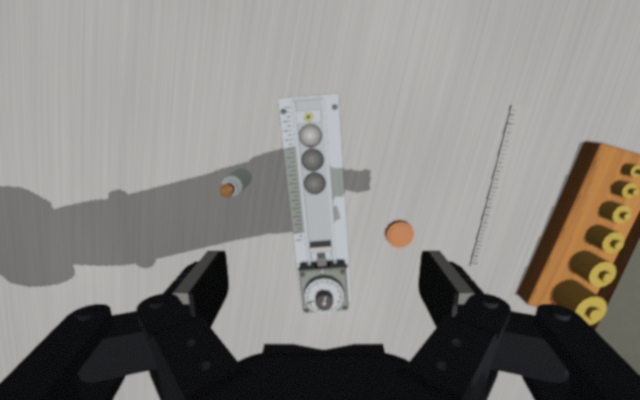

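The wrist view shows the whole gauge: balls at about (311,135), (312,160), (315,183), the gate at about (320,245), the knob near (323,298) and the stop near (308,116).

Run:
```python
from h import *
np.set_printoptions(precision=4,suppress=True)
f=load('wrist1'); print(f['cam_to_world'])
im=f['img']
cv2.imwrite('pics/w1a.png',cv2.resize(im[90:200,270:360],None,fx=5,fy=5,interpolation=cv2.INTER_CUBIC))
cv2.imwrite('pics/w1b.png',cv2.resize(im[200:320,270:370],None,fx=5,fy=5,interpolation=cv2.INTER_CUBIC))
```

```text
[[ 0.9822  0.1805  0.0511  0.5563]
 [ 0.1876 -0.9459 -0.2646  0.0991]
 [ 0.0006  0.2695 -0.963   0.3743]
 [ 0.      0.      0.      1.    ]]
```

View pics/w1a.png

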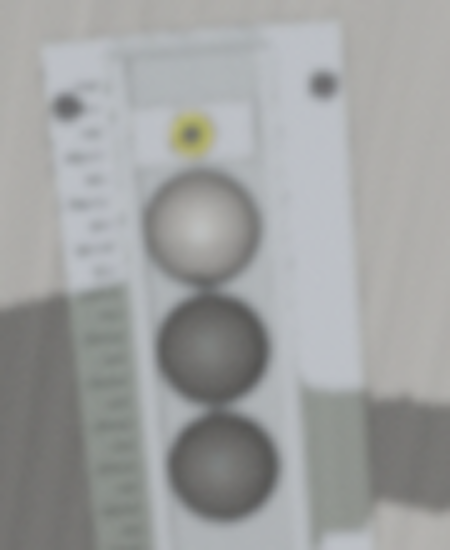

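View pics/w1b.png

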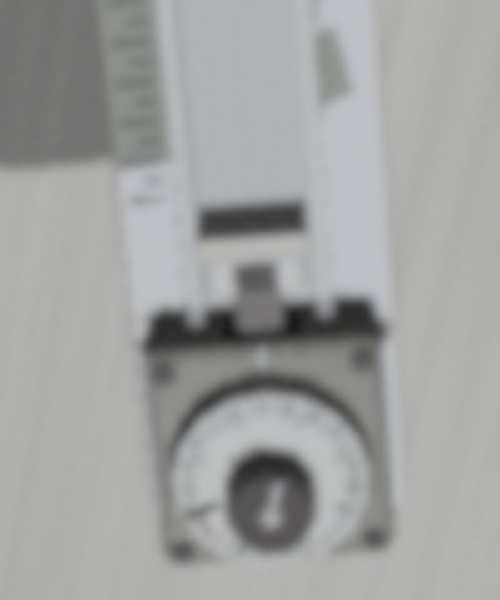

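Run:
```python
from h import *
np.set_printoptions(precision=4,suppress=True)
f=load('wrist1')
g=cv2.cvtColor(f['img'],cv2.COLOR_BGR2GRAY)
P={}
for n,u,v,z in [('b3',310.6,135.6,.0265),('b2',312.6,159.6,.0265),('b1',314.6,183.2,.0265),('knob',324.4,301.6,.0615),('gatetop_L',310,243,.037),('gatetop_R',330.5,241.5,.037),('stopL',297,123,.0265),('screw',308,117,.03),('cornerUL',279,99,.01),('cornerUR',338.4,94.4,.01),('ringc',324,295,.048),('housL',300,268.5,.037),('housR',346.5,267,.037),('housBL',303.5,311.5,.037),('housBR',347.5,309,.037),('mark',312.5,302.5,.048)]:
    P[n]=onz(f,u,v,z); print(n,P[n])
d=P['b3']-P['b1']; print(d, np.degrees(np.arctan2(-d[0],d[1])),np.linalg.norm(d))
d=P['b2']-P['knob']; print(np.degrees(np.arctan2(-d[0],d[1])),np.linalg.norm(d))
d=P['cornerUR']-P['cornerUL']; print(np.degrees(np.arctan2(d[1],d[0])),np.linalg.norm(d))
d=P['housR']-P['housL']; print(np.degrees(np.arctan2(d[1],d[0])),np.linalg.norm(d))
d=P['housBR']-P['housBL']; print(np.degrees(np.arctan2(d[1],d[0])),np.linalg.norm(d))
for n,u,v,z in [('b3 scene',374/4+245,107/4+180,.0265)]: print(n,onz(load('scene0'),u,v,z))
```

```text
b3 [0.5485 0.0698 0.0265]
b2 [0.5552 0.045  0.0265]
b1 [0.5621 0.0197 0.0265]
knob [ 0.5964 -0.1025  0.0615]
gatetop_L [ 0.5693 -0.0469  0.037 ]
gatetop_R [ 0.5916 -0.0408  0.037 ]
stopL [0.5321 0.08   0.0265]
screw [0.5426 0.0883 0.03  ]
cornerUL [0.5076 0.1006 0.01  ]
cornerUR [0.5698 0.1172 0.01  ]
ringc [ 0.596  -0.1028  0.048 ]
housL [ 0.5635 -0.0805  0.037 ]
housR [ 0.6159 -0.0685  0.037 ]
housBL [ 0.5773 -0.1366  0.037 ]
housBR [ 0.6288 -0.1232  0.037 ]
mark [ 0.5848 -0.115   0.048 ]
[-0.0135  0.0501  0.    ] 15.108883871250228 0.05193217573472299
15.59836318628204 0.15709917884079233
15.001690979009954 0.06441471704768374
12.841798806548452 0.05377095731198162
14.550830583961408 0.05321838864644008
b3 scene [0.5489 0.0733 0.0265]
```

>>> apply_moves(plan=[[[0,0,0],[5,13,35],0.2],[[0,0,0],[5,13,35],0.2],[[0,0,0],[5,13,35],0.2],[[0,0,0],[5,13,35],0.2],[[0,0,0],[5,13,35],0.2]])

```text
time: 3.03
ee_pos: [0.5628, 0.2044, 0.1656]
tcp_rot: [[0.984, 0.0, -0.178], [0.178, -0.002, 0.984], [-0.0, -1.0, -0.002]]
wrist_force: [0.6, -0.6, 0.2]
finger_gap: 0.0511
```

>>> apply_moves(plan=[[[0,0,0],[5,13,35],0.2],[[0,-4.3,0],[0,0,0],0.2],[[0,0,0],[0,0,0],0.2],[[0,0,0],[0,0,0],0.2]])

```text
time: 3.37
ee_pos: [0.5615, 0.2389, 0.1529]
tcp_rot: [[0.968, -0.001, -0.252], [0.252, -0.002, 0.968], [-0.001, -1.0, -0.002]]
wrist_force: [-0.1, -0.8, 1.4]
finger_gap: 0.0513
```

Run:
```python
from h import *
np.set_printoptions(precision=4,suppress=True)
f=grab('wrist','wrist2')
s=env.read_state(); print(s['joint_positions'],s['ee_pos'],s['time'],s['finger_gap'],s['tcp_rot'])
```

```text
[ -2.9287  35.1032 -37.2311  94.3181  24.0788  58.8629 -33.3294] [0.5618 0.2384 0.1532] 3.4167 0.05127721310761209 [[ 0.9681 -0.     -0.2504]
 [ 0.2504 -0.0017  0.9681]
 [-0.0004 -1.     -0.0016]]
```

View pics/wrist2.png

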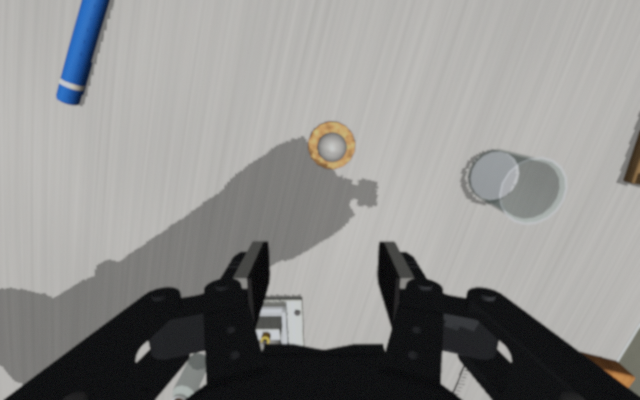

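The ball on the cork ring is at about (332,147), clear of the beaker (500,180) and the wand (85,50).

Run:
```python
from h import *
np.set_printoptions(precision=4,suppress=True)
f=load('wrist2'); im=f['img']
hsv=cv2.cvtColor(im,cv2.COLOR_BGR2HSV)
m=((hsv[...,0]>8)&(hsv[...,0]<30)&(hsv[...,1]>70)).astype(np.uint8); m[:, :290]=0;m[:,380:]=0;m[200:]=0
c=max(cv2.findContours(m,cv2.RETR_EXTERNAL,cv2.CHAIN_APPROX_NONE)[0],key=cv2.contourArea)
(uc,vc),(a,b),_=cv2.fitEllipse(c); print('ring',uc,vc,a,b,onz(f,uc,vc,.010))
hole=np.zeros_like(m); cv2.drawContours(hole,[c],-1,1,-1); hole=(hole&(1-m))
hole=cv2.morphologyEx(hole,cv2.MORPH_OPEN,np.ones((3,3),np.uint8))
c2=max(cv2.findContours(hole,cv2.RETR_EXTERNAL,cv2.CHAIN_APPROX_NONE)[0],key=cv2.contourArea)
(u,v),(a,b),_=cv2.fitEllipse(c2); X=onz(f,u,v,.024); print('ball',u,v,a,b,X)
cv2.imwrite('pics/w2z.png',cv2.resize(im[110:185,290:375],None,fx=6,fy=6,interpolation=cv2.INTER_CUBIC))
s=env.read_state(); R=s['tcp_rot']; print('tool delta mm',1000*R.T@(np.array([X[0],X[1],.021])-s['ee_pos']))
```

```text
ring 331.0665588378906 144.9149627685547 45.62144470214844 46.28734588623047 [0.558  0.2763 0.01  ]
ball 331.62579345703125 146.7581329345703 27.92527961730957 28.247684478759766 [0.5582 0.2764 0.024 ]
tool delta mm [  5.9993 132.0949  37.9579]
```

View pics/w2z.png

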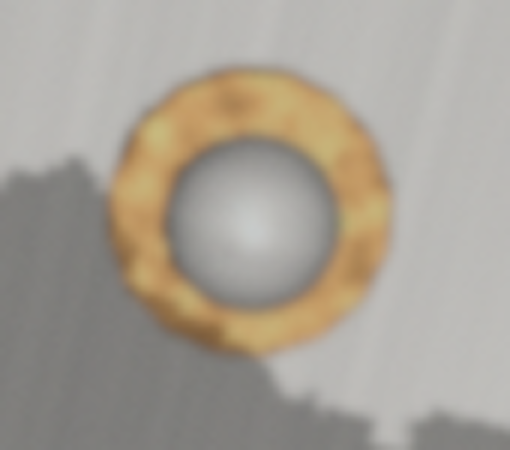

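>>> apply_moves(plan=[[[0,0,0],[6,0,38],0.2],[[0,0,0],[0,30,0],0.2],[[0,0,0],[0,30,0],0.2],[[0,0,0],[0,20,0],0.2],[[0,0,0],[0,0,0],0.2]])

```text
time: 3.83
ee_pos: [0.5563, 0.275, 0.0696]
tcp_rot: [[0.968, -0.005, -0.251], [0.251, -0.005, 0.968], [-0.006, -1.0, -0.003]]
wrist_force: [-0.6, -0.6, 0.9]
finger_gap: 0.0513
```

Run:
```python
from h import *
np.set_printoptions(precision=4,suppress=True)
f=grab('wrist','wrist3')
s=env.read_state(); print(s['joint_positions'],s['ee_pos'],s['time'],s['finger_gap'],s['tcp_rot'])
```

```text
[ -8.5242  41.0433 -34.1075  97.1401  28.3678  50.9411 -39.9047] [0.5571 0.2762 0.0719] 3.8833 0.05098088351085999 [[ 0.9679 -0.0027 -0.2513]
 [ 0.2513 -0.0029  0.9679]
 [-0.0034 -1.     -0.0022]]
```

View pics/wrist3.png

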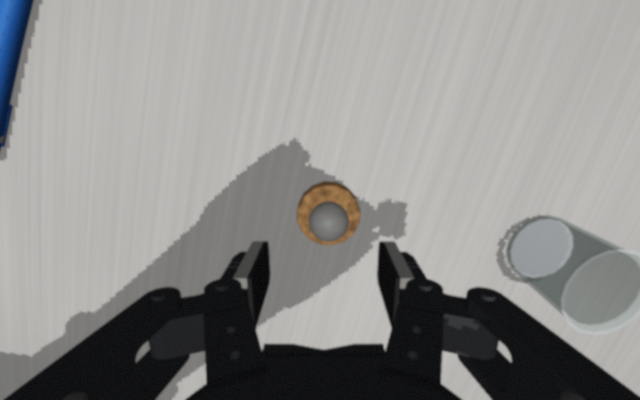

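Run:
```python
from h import *
np.set_printoptions(precision=4,suppress=True)
f=load('wrist3'); X=onz(f,328.2,221.5,.024); print(X)
s=env.read_state(); R=s['tcp_rot']; print('tool delta mm',1000*R.T@(np.array([X[0],X[1],.0205])-s['ee_pos']),s['ee_pos'])
```

```text
[0.5581 0.2762 0.024 ]
tool delta mm [ 1.0551 51.401  -0.1396] [0.5571 0.2762 0.0719]
```

The ball measures the same from both heights, at (0.558, 0.276), so I'll go down and check before closing.

>>> apply_moves(plan=[[[0,0,0],[0.5,25,0],0.2],[[0,0,0],[0.5,20,0],0.2],[[0,0,0],[0,0,0],0.2],[[0,0,0],[0,0,0],0.2],[[0,0,0],[0,0,0],0.2]])

```text
time: 4.3
ee_pos: [0.5594, 0.2797, 0.0305]
tcp_rot: [[0.967, 0.002, -0.254], [0.254, 0.001, 0.967], [0.003, -1.0, 0.001]]
wrist_force: [0.3, -0.8, 0.6]
finger_gap: 0.0513
```

>>> apply_moves(plan=[[[0,0,0],[0,0,0],0.2],[[0,0,0],[0,0,0],0.2],[[0,0,0],[0,0,0],0.2]])

```text
time: 4.55
ee_pos: [0.5587, 0.2799, 0.0295]
tcp_rot: [[0.967, 0.002, -0.255], [0.255, 0.001, 0.967], [0.002, -1.0, 0.0]]
wrist_force: [-0.5, -0.1, -0.2]
finger_gap: 0.0512
```

>>> apply_moves(plan=[[[0,0,0],[-1.5,4,-3.5],0.2],[[0,0,0],[0,4.5,0],0.2],[[0,0,0],[0,0,0],0.2],[[0,0,0],[0,0,0],0.2],[[0,0,0],[0,0,0],0.2]])

```text
time: 4.97
ee_pos: [0.5575, 0.2759, 0.0196]
tcp_rot: [[0.967, -0.0, -0.256], [0.256, -0.0, 0.967], [-0.0, -1.0, 0.0]]
wrist_force: [0.3, 0.8, 0.3]
finger_gap: 0.0513
```

Run:
```python
from h import *
np.set_printoptions(precision=4,suppress=True)
f=grab('wrist','wrist4')
s=env.read_state(); print(s['joint_positions'],s['ee_pos'],s['time'],s['finger_gap'],s['tcp_rot'])
```

```text
[ -9.7945  44.5851 -31.8148  99.5343  31.4944  45.0703 -42.2119] [0.5575 0.276  0.0197] 5.0167 0.05087122305531313 [[ 0.9667 -0.0002 -0.2558]
 [ 0.2558  0.0001  0.9667]
 [-0.0001 -1.      0.0002]]
```

View pics/wrist4.png

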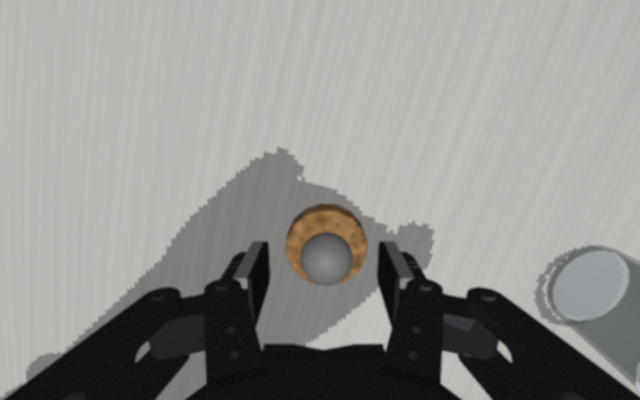

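The ball at (326,259) lies between the fingertips at about (267) and (378). Closing gently.

>>> apply_moves(plan=[[[0,0,0],[0.5,-1,0],0.0],[[0,0,0],[0,0,0],-0.2],[[0,0,0],[0,0,0],-0.3],[[0,0,0],[0,0,0],-0.5],[[0,0,0],[0,0,0],-0.6]], squeeze=30)

```text
time: 5.43
ee_pos: [0.5583, 0.2761, 0.021]
tcp_rot: [[0.967, 0.0, -0.256], [0.256, 0.0, 0.967], [0.001, -1.0, 0.0]]
wrist_force: [0.4, -0.2, 0.9]
finger_gap: 0.0225
```

>>> apply_moves(plan=[[[0,0,0],[0,0,0],-0.8],[[0,0,0],[0,0,0],-0.8],[[0,0,0],[0,0,0],-0.8]])

```text
time: 5.68
ee_pos: [0.5582, 0.2761, 0.0209]
tcp_rot: [[0.967, 0.0, -0.256], [0.256, 0.0, 0.967], [0.0, -1.0, 0.0]]
wrist_force: [-0.4, -0.2, 2.3]
finger_gap: 0.0225
```

Run:
```python
from h import *
np.set_printoptions(precision=4,suppress=True)
f=grab('wrist','wrist5'); im=f['img']
cv2.imwrite('pics/w5z.png',cv2.resize(im[190:320,230:420],None,fx=4,fy=4,interpolation=cv2.INTER_CUBIC))
f=grab('side','side5'); p=proj(f,[.558,.276,.024]); print(p); a,b=int(p[0]),int(p[1])
cv2.imwrite('pics/s5z.png',cv2.resize(f['img'][b-60:b+40,a-60:a+60],None,fx=6,fy=6,interpolation=cv2.INTER_CUBIC))
f=grab('scene','scene5'); p=proj(f,[.558,.276,.024]); print(p); a,b=int(p[0]),int(p[1])
cv2.imwrite('pics/c5z.png',cv2.resize(f['img'][b-50:b+50,a-60:a+60],None,fx=6,fy=6,interpolation=cv2.INTER_CUBIC))
```

```text
[287.8152 133.5436]
[416.2985 209.1795]
```

View pics/w5z.png

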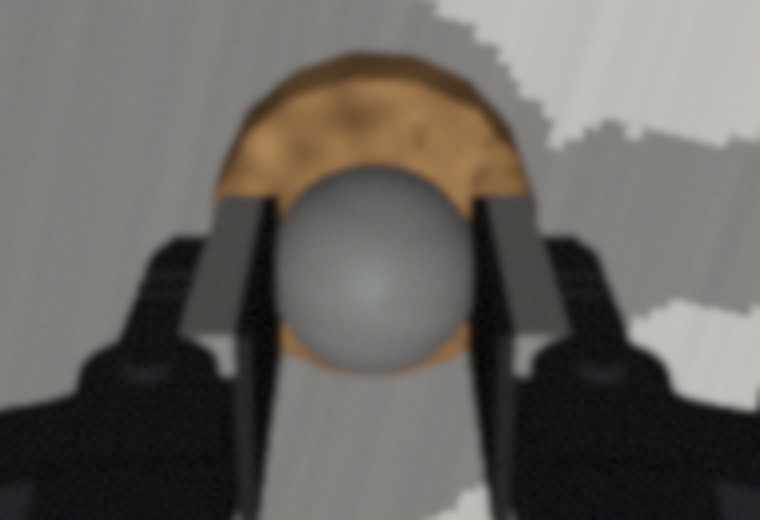

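View pics/s5z.png

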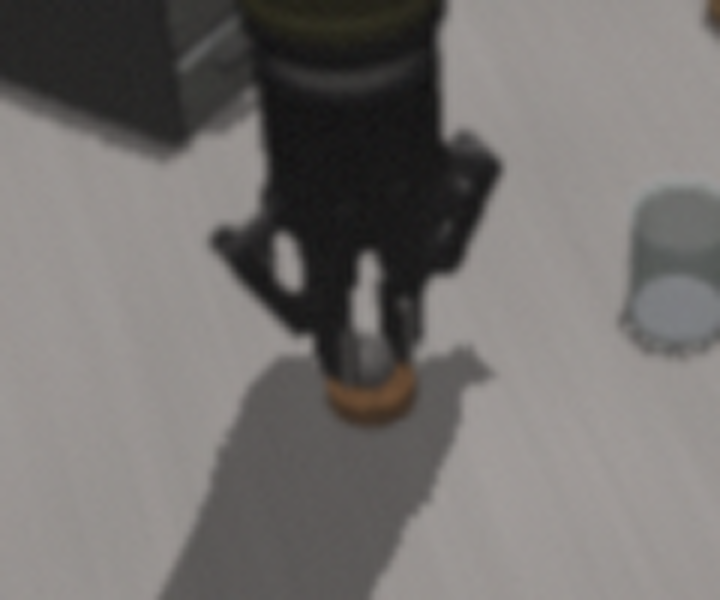

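View pics/c5z.png

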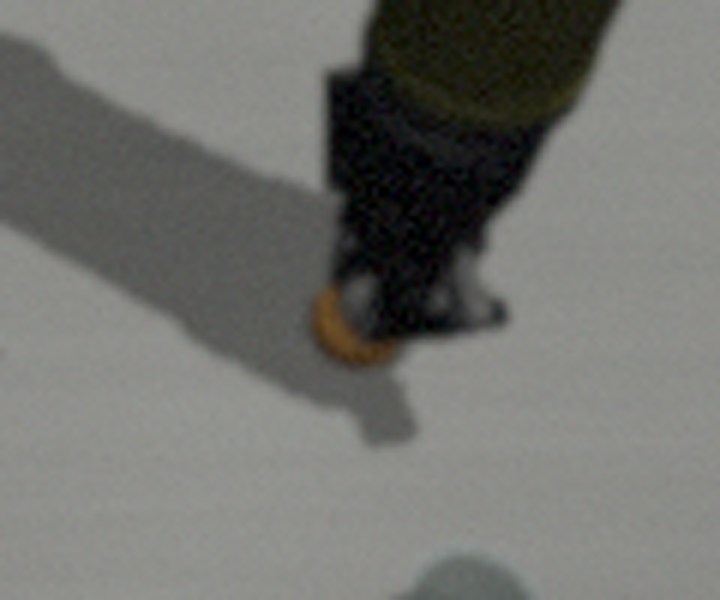

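The wrist view shows the ball centred between the pads (crop 278–473), so the 22.5 mm gap reading looks like pad compliance or scale error. I'll lift to verify.

>>> apply_moves(plan=[[[0,0,0],[0,-5,0],-0.8],[[0,0,0],[0,-10,0],-0.8],[[0,0,0],[0,-20,0],-0.8],[[0,0,0],[0,-25,0],-0.8],[[0,0,0],[0,0,0],-0.8]])

```text
time: 6.25
ee_pos: [0.5597, 0.2778, 0.0858]
tcp_rot: [[0.967, 0.005, -0.256], [0.256, 0.003, 0.967], [0.006, -1.0, 0.002]]
wrist_force: [-0.5, 1.1, -0.8]
finger_gap: 0.0221
```

Run:
```python
from h import *
np.set_printoptions(precision=4,suppress=True)
s=env.read_state(); print(s['joint_positions'],s['ee_pos'],s['time'],s['finger_gap'],s['wrist_force'])
f=grab('wrist','wrist6'); im=f['img']
cv2.imwrite('pics/w6z.png',cv2.resize(im[150:320,230:420],None,fx=4,fy=4,interpolation=cv2.INTER_CUBIC)[:600])
f=grab('side','side6'); p=proj(f,[.558,.276,.084]); print(p); a,b=int(p[0]),int(p[1])
cv2.imwrite('pics/s6z.png',cv2.resize(f['img'][max(0,b-40):b+40,a-50:a+50],None,fx=7,fy=7,interpolation=cv2.INTER_CUBIC))
```

```text
[ -8.0501  40.1251 -34.8083  96.5238  27.9018  51.8812 -39.1841] [0.5597 0.2778 0.0858] 6.25 0.02214086654427591 [-0.5264  1.0878 -0.7609]
[286.4936 116.5637]
```

View pics/w6z.png

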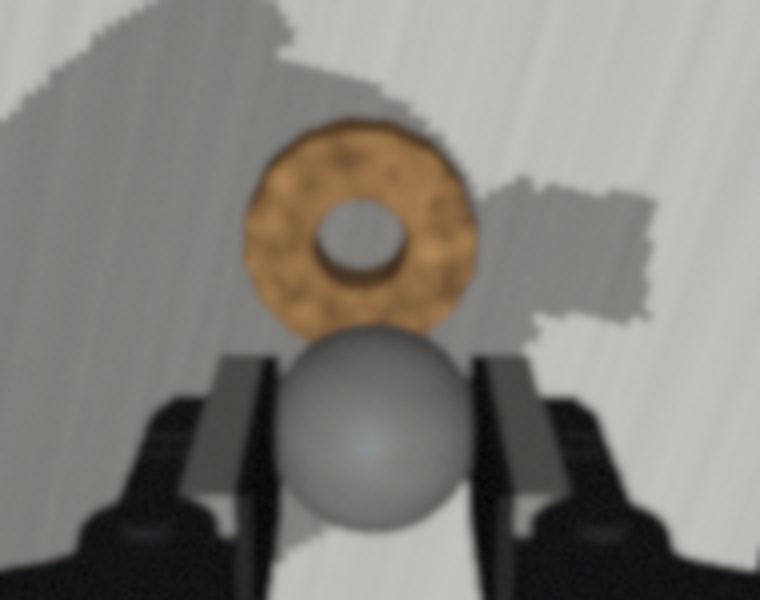

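View pics/s6z.png

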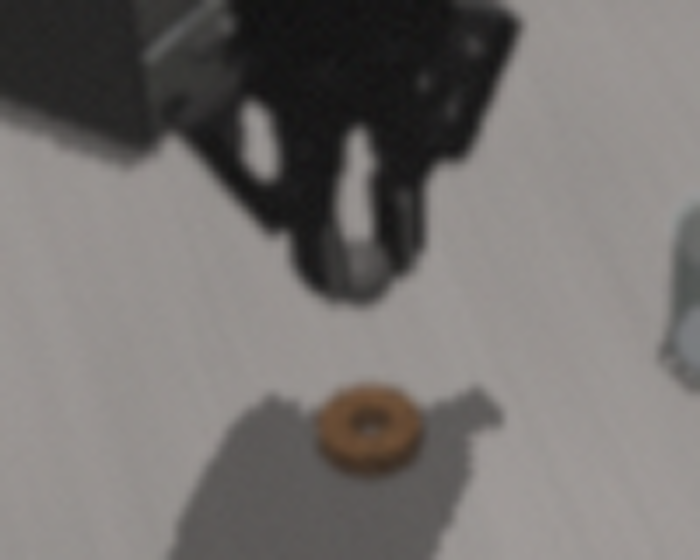

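The ball is securely held and the cork ring hasn't moved. Carrying it over to the corral.

>>> apply_moves(plan=[[[0,0,0],[-4,-10,-18],-0.8],[[0,0,0],[-8,-10,-34],-0.8],[[0,0,0],[-8,-10,-34],-0.8],[[0,0,0],[-8,0,-36],-0.8],[[0,0,0],[-8,0,-36],-0.8]])

```text
time: 6.77
ee_pos: [0.5631, 0.1125, 0.1106]
tcp_rot: [[0.967, -0.0, -0.256], [0.256, -0.0, 0.967], [-0.001, -1.0, -0.0]]
wrist_force: [0.7, 0.0, -0.4]
finger_gap: 0.0225
```

>>> apply_moves(plan=[[[0,0,0],[-8,0,-36],-0.8],[[0,0,0],[-8,0,-36],-0.8],[[0,0,0],[-8,0,-36],-0.8],[[0,0,0],[-4,0,-20],-0.8],[[0,0,0],[0,0,0],-0.8]])

```text
time: 7.18
ee_pos: [0.5684, -0.0244, 0.1093]
tcp_rot: [[0.969, -0.003, -0.247], [0.247, -0.004, 0.969], [-0.004, -1.0, -0.003]]
wrist_force: [-0.6, -0.0, -1.4]
finger_gap: 0.0225
```

>>> apply_moves(plan=[[[0,0,0],[0,0,0],-0.8],[[0,0,0],[0,0,0],-0.8]])

```text
time: 7.35
ee_pos: [0.5688, -0.016, 0.1104]
tcp_rot: [[0.967, -0.001, -0.256], [0.256, 0.001, 0.967], [-0.001, -1.0, 0.001]]
wrist_force: [-0.2, 0.8, -0.4]
finger_gap: 0.0226
```

Run:
```python
from h import *
np.set_printoptions(precision=4,suppress=True)
s=env.read_state(); print(s['joint_positions'],s['ee_pos'],s['time'],s['finger_gap'],s['tcp_rot'])
f=grab('wrist','wrist7'); im=f['img']
```

```text
[ 22.9841  34.9837 -37.7778 103.4855  26.8476  50.8436 -12.3339] [ 0.5688 -0.016   0.1104] 7.35 0.022551877677621714 [[ 0.9666 -0.0009 -0.2561]
 [ 0.2561  0.001   0.9666]
 [-0.0006 -1.      0.0012]]
```

View pics/wrist7.png

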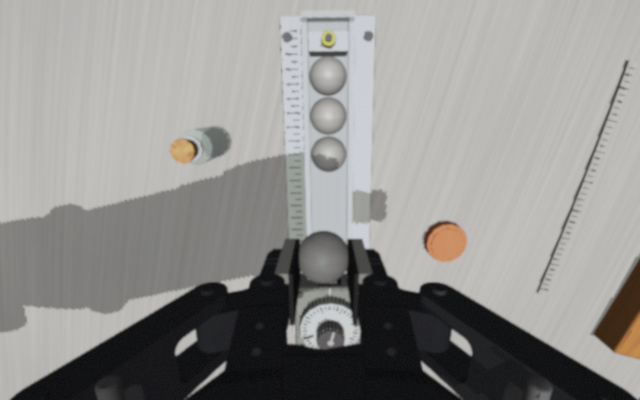

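The gauge is now aligned with the tool: balls at (327,76), (328,116), (328,154), the held ball at (323,258), the knob at (330,337).

Run:
```python
from h import *
np.set_printoptions(precision=4,suppress=True)
f=load('wrist7'); im=f['img']
g=cv2.GaussianBlur(cv2.cvtColor(im,cv2.COLOR_BGR2GRAY),(0,0),1)
c=cv2.HoughCircles(g[40:300,290:370],cv2.HOUGH_GRADIENT,1,20,param1=60,param2=12,minRadius=14,maxRadius=29)
print(c+np.array([290,40,0]) if c is not None else None)
s=env.read_state(); T=s['ee_pos'];R=s['tcp_rot']
def tl(X): return 1000*R.T@(X-T)
for n,u,v,z in [('b3',327.5,76,.0265),('b2',328,116,.0265),('b1',328.3,154,.0265),('held',323.5,258,T[2]+.0033),('knob',330,338,.0615)]:
    X=onz(f,u,v,z); print(n,X,tl(X))
cv2.imwrite('pics/w7z.png',cv2.resize(im[10:190,270:390],None,fx=3.3,fy=3.3,interpolation=cv2.INTER_CUBIC))
cv2.imwrite('pics/w7y.png',cv2.resize(im[220:370,250:410],None,fx=4,fy=4,interpolation=cv2.INTER_CUBIC))
```

```text
[[[327.5 115.5  18.3]
  [322.5 256.5  26.2]
  [327.5  76.5  19.1]
  [328.5 153.5  18.2]
  [292.5 124.5  18. ]]]
b3 [0.5479 0.0709 0.0265] [ 1.8682 84.1427 88.6473]
b2 [0.5549 0.0459 0.0265] [ 2.2593 84.1124 62.7494]
b1 [0.5619 0.0209 0.0265] [ 2.5341 84.082  36.7434]
held [ 0.5681 -0.0163  0.1138] [-1.0099 -3.3004 -0.6441]
knob [ 0.5952 -0.1001  0.0615] [  3.5848  48.9353 -88.6572]
```

View pics/w7z.png

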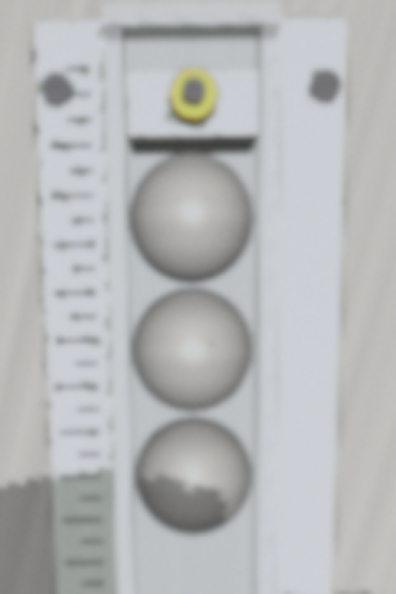

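View pics/w7y.png

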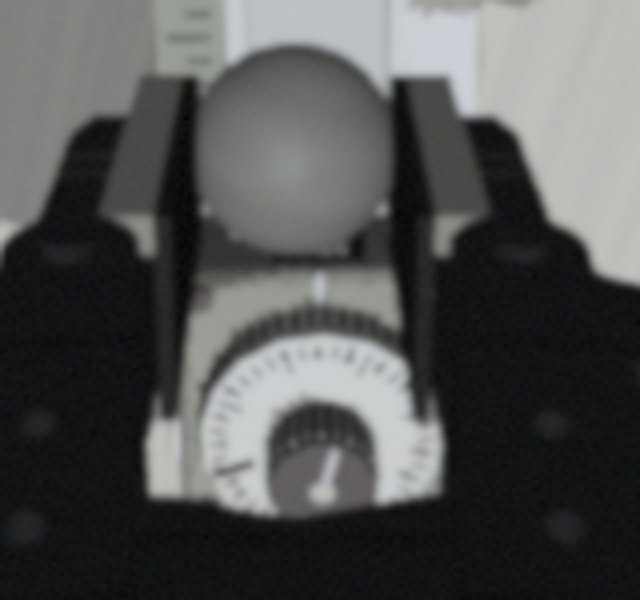

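>>> apply_moves(plan=[[[0,-0.6,0],[3.5,20,-1.5],-0.8],[[0,0,0],[0,25,0],-0.8],[[0,0,0],[0,20,0],-0.8],[[0,0,0],[0,0,0],-0.8],[[0,0,0],[0,0,0],-0.8]])

```text
time: 7.82
ee_pos: [0.5723, -0.0158, 0.0453]
tcp_rot: [[0.963, -0.002, -0.268], [0.268, 0.001, 0.963], [-0.002, -1.0, 0.001]]
wrist_force: [0.2, 0.3, -1.0]
finger_gap: 0.0222
```

>>> apply_moves(plan=[[[0,0,0],[0,0,0],-0.8],[[0,0,0],[0,0,0],-0.8]])

```text
time: 7.98
ee_pos: [0.574, -0.0166, 0.0472]
tcp_rot: [[0.964, 0.002, -0.267], [0.267, 0.0, 0.964], [0.002, -1.0, -0.0]]
wrist_force: [0.1, 0.4, 0.6]
finger_gap: 0.0226
```

Run:
```python
from h import *
np.set_printoptions(precision=4,suppress=True)
s=env.read_state(); print(s['joint_positions'],s['ee_pos'],s['time'],s['finger_gap'],s['tcp_rot'])
f=grab('wrist','wrist8'); im=f['img']
cv2.imwrite('pics/w8z.png',cv2.resize(im[20:320,220:430],None,fx=2,fy=2,interpolation=cv2.INTER_CUBIC))
g=cv2.GaussianBlur(cv2.cvtColor(im,cv2.COLOR_BGR2GRAY),(0,0),1)
c=cv2.HoughCircles(g[0:310,290:370],cv2.HOUGH_GRADIENT,1,20,param1=60,param2=12,minRadius=16,maxRadius=30)
print(c+np.array([290,0,0]) if c is not None else None)
```

```text
[ 20.6579  39.7356 -34.4683 106.1926  31.5215  43.7859 -15.542 ] [ 0.574  -0.0166  0.0472] 7.9833 0.022568594332186453 [[ 0.9638  0.0021 -0.2666]
 [ 0.2666  0.0003  0.9638]
 [ 0.0021 -1.     -0.0003]]
[[[320.5  58.5  27.1]
  [320.5 114.5  21.2]
  [323.5 256.5  26. ]
  [320.5 167.5  24.1]
  [320.5 293.5  23.6]]]
```

View pics/w8z.png

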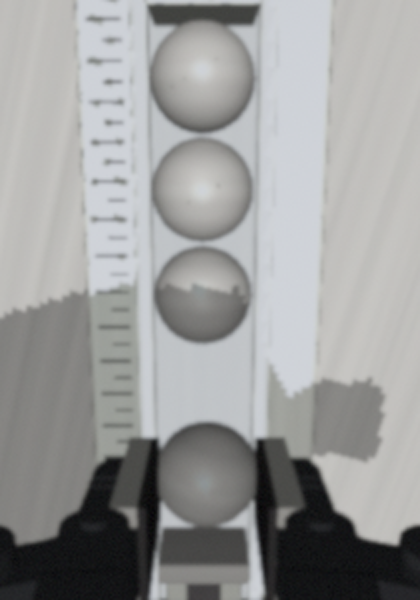

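Balls in the corral are at x≈321, the held ball at (324,257), and the gate's top edge is just behind it at about (322,285).

Run:
```python
from h import *
np.set_printoptions(precision=4,suppress=True)
f=load('wrist8')
s=env.read_state(); T=s['ee_pos'];R=s['tcp_rot']
for n,u,v,z in [('b3',321.3,58,.0265),('b2',321,114.5,.0265),('b1',321,167.5,.0265),('held',324,257,T[2]+.0033),('gateF',322,284,.037),('gateF26',322,284,.0265),('gateB',322,304,.037)]:
    X=onz(f,u,v,z); print(n,X,1000*R.T@(X-T))
```

```text
b3 [0.5479 0.0712 0.0265] [-1.6871 20.6185 91.8401]
b2 [0.5547 0.046  0.0265] [-1.8626 20.6301 65.783 ]
b1 [0.5617 0.0206 0.0265] [-1.8994 20.6423 39.3583]
held [ 0.5734 -0.0163  0.0505] [-0.3974 -3.3012  0.6837]
gateF [ 0.5784 -0.0382  0.037 ] [ -1.3993  10.1715 -21.7079]
gateF26 [ 0.58   -0.0441  0.0265] [ -1.4319  20.6743 -27.8916]
gateB [ 0.5817 -0.0501  0.037 ] [ -1.4084  10.1772 -34.0473]
```

>>> apply_moves(plan=[[[0,0,0],[-1.6,7,2],-0.8],[[0,0,0],[0,7,0],-0.8],[[0,0,0],[0,0,0],-0.8],[[0,0,0],[0,0,0],-0.8],[[0,0,0],[0,0,0],-0.8]])

```text
time: 8.45
ee_pos: [0.5709, -0.0159, 0.0317]
tcp_rot: [[0.964, -0.0, -0.266], [0.266, 0.0, 0.964], [-0.0, -1.0, 0.0]]
wrist_force: [-0.3, -1.4, 0.2]
finger_gap: 0.0223
```

Run:
```python
from h import *
np.set_printoptions(precision=4,suppress=True)
s=env.read_state(); print(s['ee_pos'],s['time'],s['finger_gap'],s['tcp_rot'])
f=grab('wrist','wrist9'); im=f['img']
cv2.imwrite('pics/w9z.png',cv2.resize(im[130:330,240:410],None,fx=3,fy=3,interpolation=cv2.INTER_CUBIC))
```

```text
[ 0.5709 -0.0159  0.0317] 8.45 0.022275063733444414 [[ 0.964  -0.0003 -0.2657]
 [ 0.2657  0.0001  0.964 ]
 [-0.0002 -1.      0.0001]]
```

View pics/w9z.png

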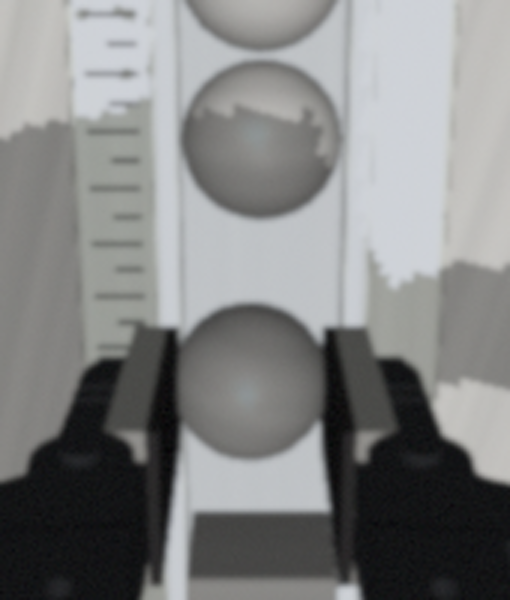

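Run:
```python
from h import *
np.set_printoptions(precision=4,suppress=True)
f=load('wrist9')
s=env.read_state(); T=s['ee_pos'];R=s['tcp_rot']
for n,u,v,z in [('b1',327.3,176.3,.0265),('held',323.7,257,T[2]+.0033),('gateF',328,301,.037),('wallLtop',301.5,240,.024),('wallRtop',354,236,.024),('floorL',300,186,.014),('floorR',357,186,.014)]:
    X=onz(f,u,v,z); print(n,X,1000*R.T@(X-T))
```

```text
b1 [0.562  0.0207 0.0265] [ 0.9379  5.3121 37.6989]
held [ 0.5702 -0.0156  0.0351] [-0.7486 -3.3     0.5032]
gateF [ 0.5783 -0.037   0.037 ] [  1.3621  -5.1941 -22.2211]
wallLtop [ 0.5584 -0.0147  0.024 ] [-11.9121   7.8081   4.4992]
wallRtop [ 0.5833 -0.0057  0.024 ] [14.4857  7.8094  6.6552]
floorL [0.5507 0.0097 0.014 ] [-12.8495  17.8107  30.0574]
floorR [0.5788 0.0174 0.014 ] [16.3344 17.8119 30.0554]
```

>>> apply_moves(plan=[[[0,0,0],[1.8,0,2],-0.8],[[0,0,0],[0,2,0],-0.8],[[0,0,0],[0,2,0],-0.8],[[0,0,0],[0,0,0],-0.8],[[0,0,0],[0,0,0],-0.8]])

```text
time: 8.92
ee_pos: [0.5721, -0.0135, 0.0276]
tcp_rot: [[0.964, -0.0, -0.266], [0.266, -0.0, 0.964], [-0.0, -1.0, 0.0]]
wrist_force: [-0.1, -0.2, -0.9]
finger_gap: 0.0225
```

Run:
```python
from h import *
np.set_printoptions(precision=4,suppress=True)
s=env.read_state(); print(s['ee_pos'],s['time'],s['finger_gap'],s['wrist_force'])
f=grab('wrist','wrist10'); im=f['img']
cv2.imwrite('pics/w10z.png',cv2.resize(im[130:330,240:410],None,fx=3,fy=3,interpolation=cv2.INTER_CUBIC))
```

```text
[ 0.5721 -0.0135  0.0276] 8.9167 0.022480835759384137 [-0.104  -0.2467 -0.9136]
```

View pics/w10z.png

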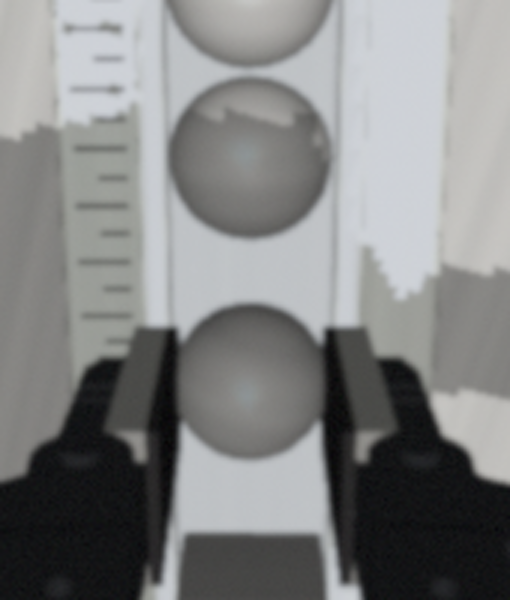

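Ball 1 at crop (250,157) and the held ball at (251,381) are now on one line. Lowering the last 1.4 mm and releasing.

>>> apply_moves(plan=[[[0,0,0],[0,1.4,0],-0.8],[[0,0,0],[0,0,0],-0.8],[[0,0,0],[0,0,0],-0.35],[[0,0,0],[0,0,0],-0.25],[[0,0,0],[0,0,0],-0.1]])

```text
time: 9.38
ee_pos: [0.5723, -0.0135, 0.0265]
tcp_rot: [[0.964, 0.0, -0.266], [0.266, 0.0, 0.964], [0.0, -1.0, -0.0]]
wrist_force: [0.0, -0.3, 1.5]
finger_gap: 0.0382
```

Run:
```python
from h import *
np.set_printoptions(precision=4,suppress=True)
s=env.read_state(); print(s['ee_pos'],s['time'],s['finger_gap'],s['wrist_force'])
f=grab('wrist','wrist11'); im=f['img']
cv2.imwrite('pics/w11z.png',cv2.resize(im[130:330,240:410],None,fx=3,fy=3,interpolation=cv2.INTER_CUBIC))
```

```text
[ 0.5723 -0.0135  0.0265] 9.3833 0.03823938711152767 [ 0.0127 -0.3033  1.4968]
```

View pics/w11z.png

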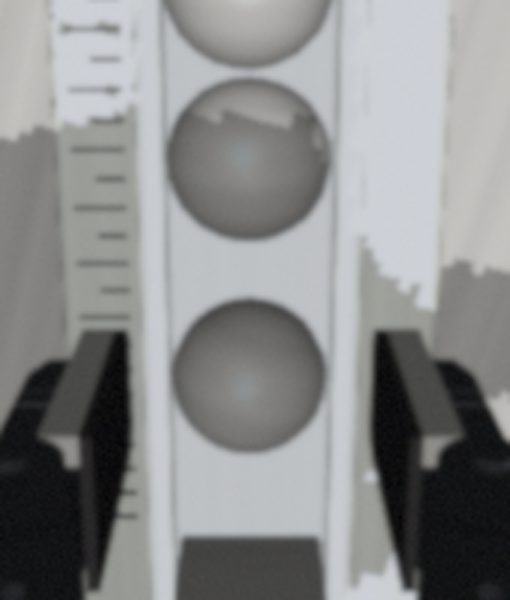

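The ball dropped cleanly into the channel between the gate and ball 1. I'll retreat upward and go to the knob.

>>> apply_moves(plan=[[[0,0,0],[0,-10,0],-0.1],[[0,0,0],[0,-30,0],-0.1],[[0,0,0],[0,-35,0],-0.1],[[0,0,0],[0,-35,0],0],[[0,0,0],[0,0,0],0]])

```text
time: 9.85
ee_pos: [0.5755, -0.0122, 0.1435]
tcp_rot: [[0.964, 0.01, -0.266], [0.266, 0.001, 0.964], [0.01, -1.0, -0.002]]
wrist_force: [0.4, 0.3, 0.3]
finger_gap: 0.043
```

>>> apply_moves(plan=[[[0,-7,0],[0,0,-18],0],[[0,-7,0],[0,0,0],0],[[0,-7,0],[0,0,0],0],[[0,-7,0],[0,0,0],0],[[0,-7,0],[0,0,0],0]])

```text
time: 10.27
ee_pos: [0.577, -0.031, 0.1371]
tcp_rot: [[0.633, 0.001, -0.774], [0.774, -0.0, 0.633], [0.0, -1.0, -0.001]]
wrist_force: [0.3, -0.1, -0.1]
finger_gap: 0.0426
```

>>> apply_moves(plan=[[[0,-7,0],[0,0,0],0],[[0,-7,0],[0,0,0],0],[[0,-7,0],[0,0,0],0],[[0,-7,0],[0,0,0],0],[[0,-7,0],[0,0,0],0]])

```text
time: 10.68
ee_pos: [0.577, -0.031, 0.137]
tcp_rot: [[0.074, 0.001, -0.997], [0.997, -0.0, 0.074], [-0.0, -1.0, -0.001]]
wrist_force: [0.8, 0.0, -0.6]
finger_gap: 0.0427
```

>>> apply_moves(plan=[[[0,-7,0],[0,0,0],0],[[0,0,0],[0,0,0],0],[[0,0,0],[0,0,0],0]])

```text
time: 10.93
ee_pos: [0.5769, -0.031, 0.1366]
tcp_rot: [[-0.038, 0.0, -0.999], [0.999, 0.0, -0.038], [0.0, -1.0, -0.0]]
wrist_force: [-0.3, 0.8, 0.6]
finger_gap: 0.0429
```

Run:
```python
from h import *
np.set_printoptions(precision=4,suppress=True)
s=env.read_state(); print(s['ee_pos'],s['time'],s['finger_gap'],s['joint_positions'],s['tcp_rot'])
f=grab('wrist','wrist12'); im=f['img']
T=s['ee_pos']; print(s['tcp_rot'].T@(np.array([.596,-.102,.12])-T)*1000)
```

```text
[ 0.5769 -0.031   0.1366] 10.9333 0.04292396335259966 [ 35.5673  40.7824 -59.9282 100.4109  39.4864  62.679   54.4539] [[-0.0382  0.     -0.9993]
 [ 0.9993  0.0004 -0.0382]
 [ 0.0004 -1.     -0.    ]]
[-71.7118  16.588  -16.3234]
```

View pics/wrist12.png

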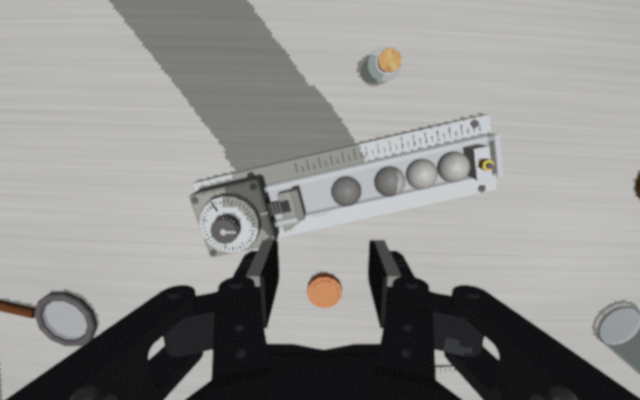

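Good overview: knob about (228,230), ring mark about (215,207), gate about (292,205), ball 4 (346,190), ball 1 (390,181), ball 2 (421,174), ball 3 (454,166), stop about (480,165).

Run:
```python
from h import *
f=load('wrist12'); im=f['img']
cv2.imwrite('pics/w12a.png',cv2.resize(im[165:265,185:315],None,fx=6,fy=6,interpolation=cv2.INTER_CUBIC))
cv2.imwrite('pics/w12b.png',cv2.resize(im[110:240,275:505],None,fx=3.4,fy=3.4,interpolation=cv2.INTER_CUBIC))
```

```text
(no output)
```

View pics/w12a.png

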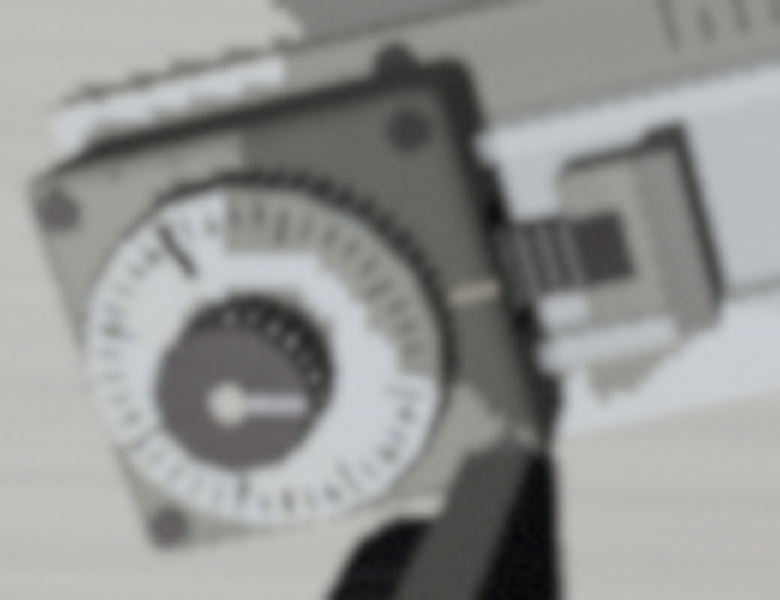

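View pics/w12b.png

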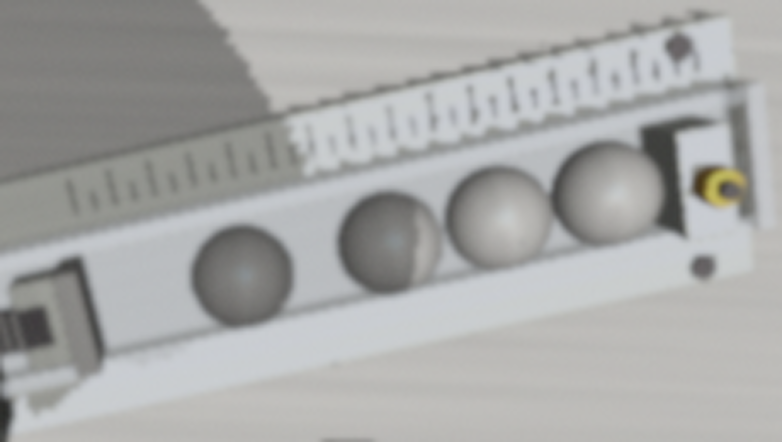

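Run:
```python
from h import *
np.set_printoptions(precision=4,suppress=True)
f=load('wrist12')
s=env.read_state(); T=s['ee_pos'];R=s['tcp_rot']
P={}
for n,u,v,z in [('knob',223,232,.0615),('ringc',229.2,224.3,.048),('mark',214.7,206.7,.048),('ptr',236.2,232.5,.0615),('gate1',275+82/3.4,110+262/3.4,.037),('gate2',275+102/3.4,110+362/3.4,.037),('b4',275+242/3.4,110+275/3.4,.0265),('b1',275+390/3.4,110+243/3.4,.0265),('b2',275+499/3.4,110+218/3.4,.0265),('b3',275+609/3.4,110+193/3.4,.0265),('stop',275+686/3.4,110+184/3.4,.037)]:
    X=onz(f,u,v,z); P[n]=X; print(n,X,1000*R.T@(X-T))
gy=np.array([-.266,.964,0])
for n in P: print(n, 1000*gy@(P[n]-P['ringc']))
print(np.linalg.norm(P['mark']-P['ringc']))
```

```text
knob [ 0.5967 -0.1035  0.0615] [-73.2937  75.1355 -16.9366]
ringc [ 0.5957 -0.1027  0.048 ] [-72.4531  88.6356 -15.9571]
mark [ 0.5819 -0.1131  0.048 ] [-82.3483  88.6318  -1.8672]
ptr [ 0.5967 -0.0939  0.0615] [-63.6654  75.1375 -17.2976]
gate1 [ 0.567  -0.0504  0.037 ] [-19.1081  99.6425  10.6755]
gate2 [ 0.5909 -0.0453  0.037 ] [-14.9166  99.6464 -13.325 ]
b4 [ 0.5713 -0.013   0.0265] [ 18.1242 110.1505   4.954 ]
b1 [0.5622 0.0216 0.0265] [ 53.017  110.1562  12.7844]
b2 [0.5552 0.0468 0.0265] [ 78.4873 110.1604  18.8529]
b3 [0.5482 0.0722 0.0265] [104.0904 110.1646  24.899 ]
stop [0.5437 0.0851 0.037 ] [117.1536  99.6666  28.8757]
knob -1.0450630475793665
ringc 0.0
mark -6.3985837229034255
ptr 8.243729947284931
gate1 58.03570445539707
gate2 56.608738135396464
b4 92.96463899781364
b1 128.72409216199947
b2 154.90800345830223
b3 181.2159704247886
stop 194.84182129302948
0.017217457478774862
```

>>> apply_moves(plan=[[[0,0,0],[-36,0,-8],0],[[0,0,0],[-36.5,0,-8.4],0],[[0,0,0],[0,25,0],0],[[0,0,0],[0,25,0],0],[[0,0,0],[0,0,0],0]])

```text
time: 11.4
ee_pos: [0.594, -0.1042, 0.0825]
tcp_rot: [[-0.037, -0.006, -0.999], [0.999, -0.0, -0.037], [-0.0, -1.0, 0.006]]
wrist_force: [-0.9, 0.5, -0.2]
finger_gap: 0.0423
```

>>> apply_moves(plan=[[[0,0,0],[0,0,0],0],[[0,0,0],[0,0,0],0],[[0,0,0],[0,0,0],0]])

```text
time: 11.65
ee_pos: [0.5973, -0.1017, 0.0882]
tcp_rot: [[-0.042, 0.002, -0.999], [0.999, -0.0, -0.042], [-0.0, -1.0, -0.002]]
wrist_force: [0.6, 0.3, 0.5]
finger_gap: 0.043
```

Run:
```python
from h import *
np.set_printoptions(precision=4,suppress=True)
s=env.read_state(); print(s['ee_pos'],s['time'],s['finger_gap'],s['joint_positions'],s['tcp_rot'])
f=grab('wrist','wrist13'); im=f['img']
cv2.imwrite('pics/w13z.png',cv2.resize(im[150:320,230:420],None,fx=4,fy=4,interpolation=cv2.INTER_CUBIC)[:600])
```

```text
[ 0.5973 -0.1017  0.0882] 11.65 0.04296601345058088 [ 39.5992  45.8216 -57.3054  99.0738  43.9905  60.3872  59.2683] [[-0.0423  0.0023 -0.9991]
 [ 0.9991 -0.     -0.0423]
 [-0.0001 -1.     -0.0023]]
```

View pics/w13z.png

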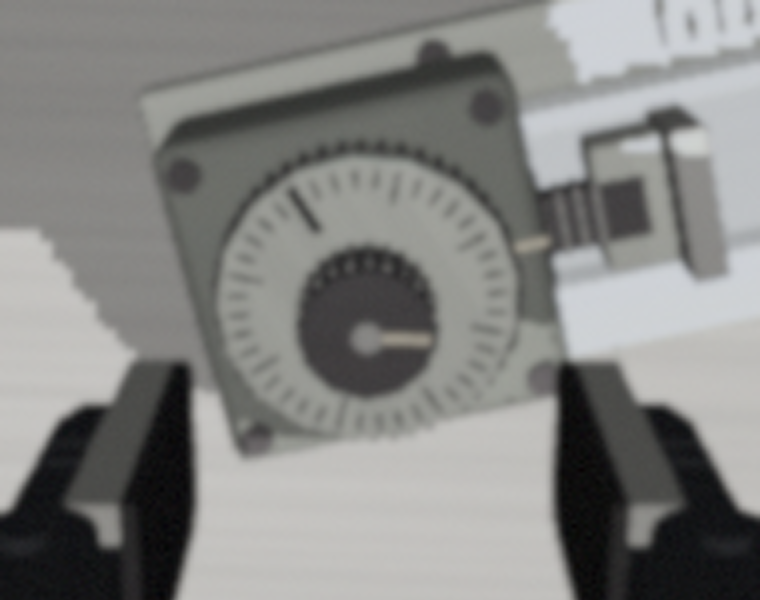

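Run:
```python
from h import *
np.set_printoptions(precision=4,suppress=True)
f=load('wrist13')
s=env.read_state(); T=s['ee_pos'];R=s['tcp_rot']
for n,u,v,z in [('knob',321.75,234.5,.0615),('ringc',230+368/4,150+295/4,.048),('mark',230+305/4,150+211/4,.048)]:
    X=onz(f,u,v,z); print(n,X,1000*R.T@(X-T))
for a in [0,10,26.7]: print(a,proj(f,T+R@np.array([0,a/1000,0])))
```

```text
knob [ 0.5966 -0.103   0.0615] [-1.1384 26.604   0.7406]
ringc [ 0.5952 -0.103   0.048 ] [-1.0381 40.1005  2.2393]
mark [ 0.5824 -0.1129  0.048 ] [-10.3472  40.0727  15.4567]
0 [323.8813 256.5398]
10 [323.834  247.9691]
26.7 [323.7659 235.6558]
```

>>> apply_moves(plan=[[[0,0,0],[-1,10,0.6],0],[[0,0,0],[0,10,0],0],[[0,0,0],[0,0,0],0],[[0,0,0],[0,0,0],0],[[0,0,0],[0,0,0],0]])

```text
time: 12.12
ee_pos: [0.5958, -0.1035, 0.0662]
tcp_rot: [[-0.042, -0.0, -0.999], [0.999, 0.0, -0.042], [0.0, -1.0, 0.0]]
wrist_force: [0.6, -0.0, 0.5]
finger_gap: 0.0428
```

>>> apply_moves(plan=[[[0,0,0],[0,0,0],0],[[0,0,0],[0,0,0],0],[[0,0,0],[0,0,0],0]])

```text
time: 12.37
ee_pos: [0.596, -0.1036, 0.0666]
tcp_rot: [[-0.042, 0.0, -0.999], [0.999, -0.0, -0.042], [-0.0, -1.0, -0.0]]
wrist_force: [0.3, -0.0, -0.1]
finger_gap: 0.0426
```

Run:
```python
from h import *
np.set_printoptions(precision=4,suppress=True)
s=env.read_state(); print(s['ee_pos'],s['time'],s['finger_gap'],s['moment'],s['wrist_force'])
f=grab('wrist','wrist14'); im=f['img']
cv2.imwrite('pics/w14z.png',cv2.resize(im[170:320,230:420],None,fx=4,fy=4,interpolation=cv2.INTER_CUBIC)[:600])
```

```text
[ 0.596  -0.1036  0.0666] 12.3667 0.04264650426207607 [ 0.0103 -0.0089 -0.0215] [ 0.3157 -0.0171 -0.1066]
```

View pics/w14z.png

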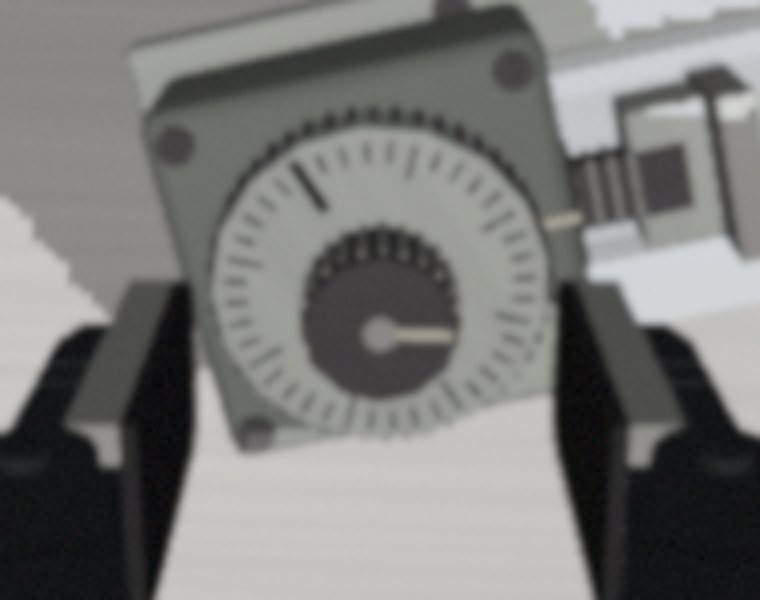

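```bash
cat > kn.py <<'E'
from h import *
import sys
np.set_printoptions(precision=4,suppress=True)
def rep(name,pts):
    f=load(name); s=env.read_state(); T=s['ee_pos'];R=s['tcp_rot']
    for n,u,v,z in pts:
        X=onz(f,u,v,z); print(n,X,1000*R.T@(X-T))
    print('axis at .0615',proj(f,[T[0],T[1],.0615]),'at tcp',proj(f,T))
E
python3 - <<'E'
from kn import *
rep('wrist14',[('knob',324.75,253.75,.0615),('ringc',325.25,240.75,.048)])
E
```

```text
knob [ 0.5968 -0.1033  0.0615] [ 0.3488  5.1033 -0.8635]
ringc [ 0.5955 -0.103   0.048 ] [ 0.6832 18.6029  0.4189]
axis at .0615 [324.0567 252.1725] at tcp [324.0862 256.6813]
```

>>> apply_moves(plan=[[[0,0,0],[0.7,5,0.3],0],[[0,0,0],[0,5,0],0],[[0,0,0],[0,4.5,0],0],[[0,0,0],[0,0,0],0],[[0,0,0],[0,0,0],0]])

```text
time: 12.83
ee_pos: [0.5952, -0.1029, 0.0513]
tcp_rot: [[-0.042, -0.001, -0.999], [0.999, 0.0, -0.042], [0.0, -1.0, 0.001]]
wrist_force: [-0.8, -0.4, -1.0]
finger_gap: 0.0429
```

>>> apply_moves(plan=[[[0,0,0],[0,0,0],0],[[0,0,0],[0,0,0],0],[[0,0,0],[0,0,0],0]])

```text
time: 13.08
ee_pos: [0.5957, -0.1029, 0.0521]
tcp_rot: [[-0.042, 0.0, -0.999], [0.999, 0.0, -0.042], [0.0, -1.0, -0.0]]
wrist_force: [0.4, 0.0, 0.0]
finger_gap: 0.0425
```

Run:
```python
from h import *
np.set_printoptions(precision=4,suppress=True)
s=env.read_state(); print(s['ee_pos'],s['time'],s['finger_gap'],s['moment'],s['wrist_force'])
f=grab('wrist','wrist15'); im=f['img']
cv2.imwrite('pics/w15z.png',cv2.resize(im[170:320,230:420],None,fx=4,fy=4,interpolation=cv2.INTER_CUBIC)[:600])
```

```text
[ 0.5957 -0.1029  0.0521] 13.0833 0.042469334988683625 [0.0488 0.0544 0.044 ] [0.3603 0.0326 0.0302]
```

View pics/w15z.png

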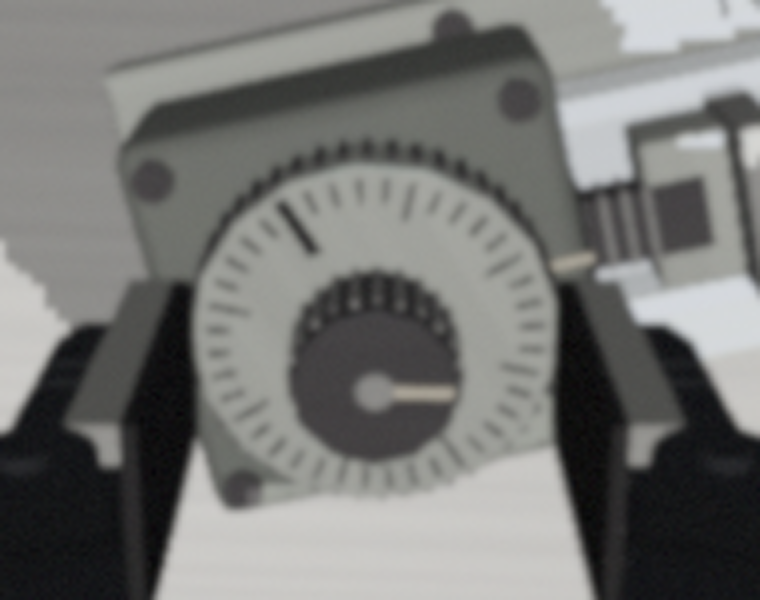

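Run:
```python
from kn import *
rep('wrist15',[('knobdot',230+375/4,170+392/4,.0615),('knobface',230+376/4,170+386/4,.0615),('ringc',230+375/4,170+328/4,.048)])
s=env.read_state(); print(s['joint_positions'])
```

```text
knobdot [ 0.5968 -0.1031  0.0615] [-0.2102 -9.4323 -1.0986]
knobface [ 0.596  -0.103   0.0615] [-0.096  -9.4326 -0.3351]
ringc [ 0.5951 -0.1031  0.048 ] [-0.1853  4.0672  0.6066]
axis at .0615 [324.2097 265.8456] at tcp [324.1466 256.7293]
[ 38.7185  48.0844 -55.3017 100.9658  46.7747  57.102   57.1414]
```

The jaws are centred on the knob (knob at crop x 375, finger middle at 373.5) with the tips 4 mm above the ring. Gripping the knob now.

>>> apply_moves(plan=[[[0,0,0],[0,0,0],-0.3],[[0,0,0],[0,0,0],-0.45],[[0,0,0],[0,0,0],-0.6],[[0,0,0],[0,0,0],-0.8],[[0,0,0],[0,0,0],-0.9]], squeeze=45)

```text
time: 13.55
ee_pos: [0.5956, -0.1028, 0.0522]
tcp_rot: [[-0.042, 0.0, -0.999], [0.999, -0.0, -0.042], [-0.0, -1.0, -0.0]]
wrist_force: [-0.6, 0.0, 3.3]
finger_gap: 0.0175
```

>>> apply_moves(plan=[[[0,0,0],[0,0,0],-0.9],[[0,0,0],[0,0,0],-0.9],[[0,0,0],[0,0,0],-0.9]])

```text
time: 13.8
ee_pos: [0.5956, -0.1028, 0.0522]
tcp_rot: [[-0.042, 0.0, -0.999], [0.999, 0.0, -0.042], [-0.0, -1.0, -0.0]]
wrist_force: [-1.7, -0.2, 6.2]
finger_gap: 0.0176
```

Run:
```python
from h import *
np.set_printoptions(precision=4,suppress=True)
for i in range(6):
    f=grab('wrist','wrist16'); s=env.read_state(); print(s['ee_pos'],s['time'],s['finger_gap'],s['moment'],s['wrist_force'])
im=f['img']
cv2.imwrite('pics/w16z.png',cv2.resize(im[170:320,230:420],None,fx=4,fy=4,interpolation=cv2.INTER_CUBIC)[:600])
```

```text
[ 0.5956 -0.1029  0.0521] 13.85 0.01733720533450544 [ 0.0559  0.3346 -0.0189] [-1.3995  0.2178  5.0661]
[ 0.5956 -0.1028  0.0522] 13.9 0.017353156119188834 [ 0.0392  0.3662 -0.0294] [-1.9865  0.2866  6.2253]
[ 0.5956 -0.1029  0.0521] 13.95 0.01767237252443287 [0.0103 0.3482 0.0544] [-1.5638 -0.3053  4.9312]
[ 0.5956 -0.1028  0.0522] 14.0 0.017503459741281976 [ 0.0318  0.4173 -0.0045] [-2.0179  0.3647  4.8572]
[ 0.5956 -0.1029  0.0521] 14.05 0.017202140048992 [0.0275 0.3034 0.0145] [-0.9221  0.8596  5.1454]
[ 0.5956 -0.1029  0.0522] 14.1 0.017528060651128188 [ 0.0163  0.356  -0.0201] [-0.9129 -0.1185  5.5382]
```

View pics/w16z.png

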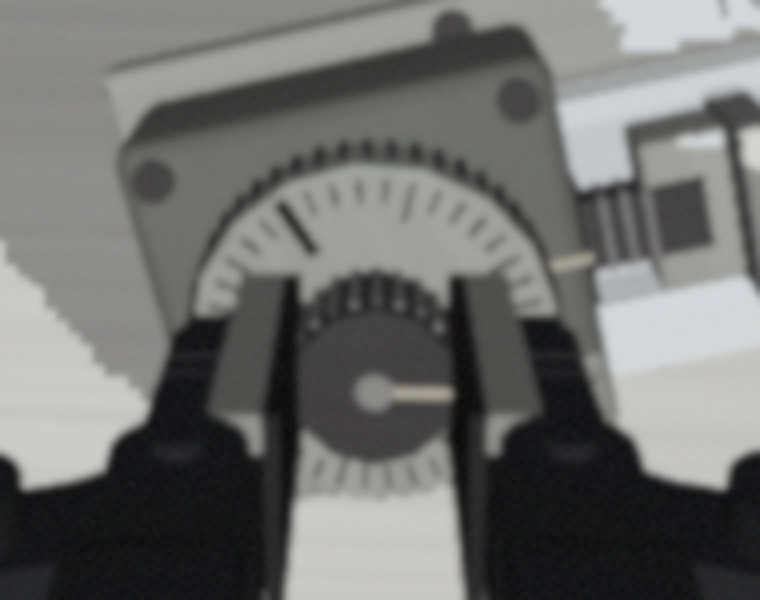

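>>> apply_moves(plan=[[[0,2,0],[0,0,0],-0.9],[[0,3,0],[0,0,0],-0.9],[[0,3,0],[0,0,0],-0.9],[[0,3,0],[0,0,0],-0.9],[[0,3,0],[0,0,0],-0.9]])

```text
time: 14.52
ee_pos: [0.5956, -0.1026, 0.0522]
tcp_rot: [[0.203, 0.0, -0.979], [0.979, 0.0, 0.203], [0.0, -1.0, -0.0]]
wrist_force: [-2.0, 1.7, 5.8]
finger_gap: 0.0176
```

```bash
cat > st.py <<'E'
from h import *
np.set_printoptions(precision=4,suppress=True)
def yaw(s): return np.degrees(np.arctan2(s['tcp_rot'][1,0],s['tcp_rot'][0,0]))
def st(pic=None):
    s=env.read_state(); print('yaw %.2f t %.2f gap %.4f'%(yaw(s),s['time'],s['finger_gap']),s['ee_pos'],'M',s['moment'],'F',s['wrist_force'],'j',np.round(s['joint_positions'],0),'q7 %.1f'%s['joint_efforts'][6])
    if pic:
        f=grab('wrist',pic); cv2.imwrite('pics/'+pic+'z.png',cv2.resize(f['img'][80:320,200:450],None,fx=2.5,fy=2.5,interpolation=cv2.INTER_CUBIC))
E
python3 -c "
from st import *
st('wrist17')"
```

```text
yaw 78.29 t 14.52 gap 0.0176 [ 0.5956 -0.1026  0.0522] M [0.1348 0.3133 0.0638] F [-1.9936  1.7451  5.8152] j [ 37.  47. -52. 101.  44.  55.  45.] q7 0.8
```

View pics/wrist17z.png

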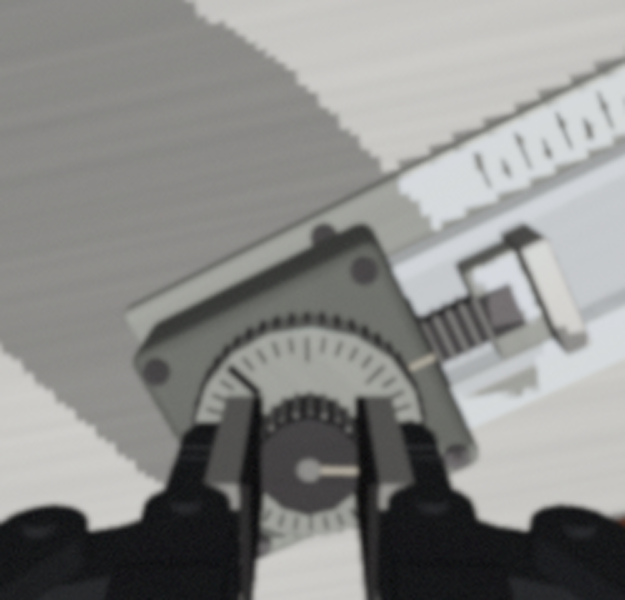

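The knob pointer moves with the jaws, the gate is advancing, and the ring mark stays put against the housing. I'll carry on turning.

>>> apply_moves(plan=[[[0,5,0],[0,0,0],-0.9],[[0,5,0],[0,0,0],-0.9],[[0,5,0],[0,0,0],-0.9],[[0,5,0],[0,0,0],-0.9],[[0,5,0],[0,0,0],-0.9]])

```text
time: 14.98
ee_pos: [0.5958, -0.1021, 0.0521]
tcp_rot: [[0.598, 0.001, -0.802], [0.802, 0.001, 0.598], [0.001, -1.0, 0.0]]
wrist_force: [-0.7, 2.2, 3.6]
finger_gap: 0.0178
```

```bash
python3 -c "
from st import *
st()"
```

```text
yaw 53.28 t 14.98 gap 0.0178 [ 0.5958 -0.1021  0.0521] M [0.4495 0.1884 0.1377] F [-0.663   2.1892  3.5837] j [ 34.  44. -46. 101.  40.  52.  24.] q7 1.3
```

>>> apply_moves(plan=[[[0,5,0],[0,0,0],-0.9],[[0,5,0],[0,0,0],-0.9],[[0,5,0],[0,0,0],-0.9],[[0,5,0],[0,0,0],-0.9],[[0,5,0],[0,0,0],-0.9]])

```text
time: 15.4
ee_pos: [0.5962, -0.1017, 0.0522]
tcp_rot: [[0.88, 0.002, -0.474], [0.474, 0.001, 0.88], [0.002, -1.0, 0.001]]
wrist_force: [0.9, 3.2, 2.6]
finger_gap: 0.0176
```

```bash
python3 -c "
from st import *
st('wrist18')"
```

```text
yaw 28.31 t 15.40 gap 0.0176 [ 0.5962 -0.1017  0.0522] M [ 0.6149 -0.0663  0.1179] F [0.9125 3.1827 2.5601] j [ 31.  43. -39. 101.  34.  49.   4.] q7 1.3
```

View pics/wrist18z.png

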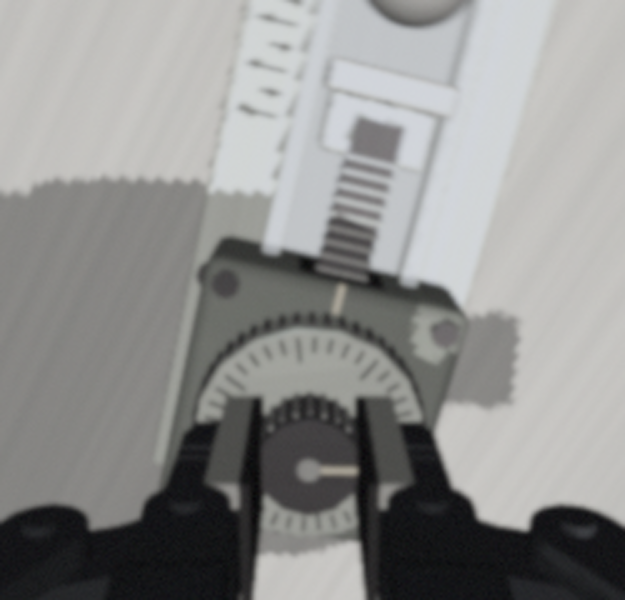

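>>> apply_moves(plan=[[[0,5,0],[0,0,0],-0.9],[[0,5,0],[0,0,0],-0.9],[[0,5,0],[0,0,0],-0.9],[[0,5,0],[0,0,0],-0.9],[[0,5,0],[0,0,0],-0.9]])

```text
time: 15.87
ee_pos: [0.5967, -0.1016, 0.0522]
tcp_rot: [[0.998, 0.002, -0.06], [0.06, 0.002, 0.998], [0.002, -1.0, 0.002]]
wrist_force: [2.4, 2.8, 2.1]
finger_gap: 0.0173
```

```bash
python3 -c "
from st import *
st()"
```

```text
yaw 3.42 t 15.87 gap 0.0173 [ 0.5967 -0.1016  0.0522] M [ 0.759  -0.4204  0.1286] F [2.3639 2.7691 2.0757] j [ 27.  41. -32. 101.  29.  46. -16.] q7 1.3
```

>>> apply_moves(plan=[[[0,4,0],[0,0,0],-0.9],[[0,4,0],[0,0,0],-0.9],[[0,4,0],[0,0,0],-0.9],[[0,4,0],[0,0,0],-0.9],[[0,4,0],[0,0,0],-0.9]])

```text
time: 16.28
ee_pos: [0.5972, -0.1016, 0.0522]
tcp_rot: [[0.959, 0.003, 0.284], [-0.284, 0.002, 0.959], [0.003, -1.0, 0.002]]
wrist_force: [3.0, 3.1, 1.0]
finger_gap: 0.0174
```

```bash
python3 -c "
from st import *
st('wrist19')
f=grab('side','side19'); p=proj(f,[.57,0.,.03]); a,b=int(p[0]),int(p[1])
cv2.imwrite('pics/side19z.png',cv2.resize(f['img'][b-55:b+65,a-60:a+80],None,fx=5,fy=5,interpolation=cv2.INTER_CUBIC))
"
```

```text
yaw -16.53 t 16.28 gap 0.0174 [ 0.5972 -0.1016  0.0522] M [ 0.6473 -0.7073  0.0507] F [3.0219 3.1197 0.9535] j [ 24.  40. -27. 101.  24.  45. -32.] q7 1.0
```

View pics/wrist19.png

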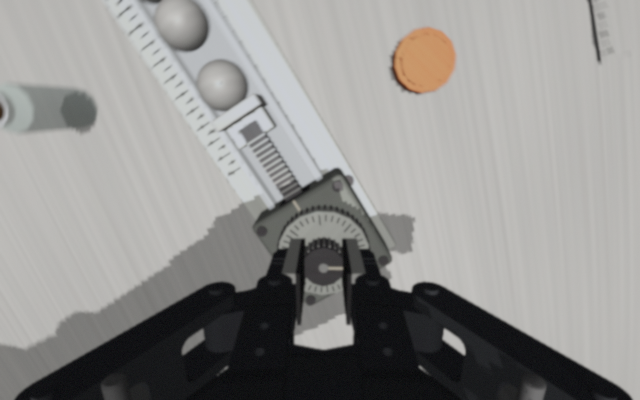

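View pics/side19z.png

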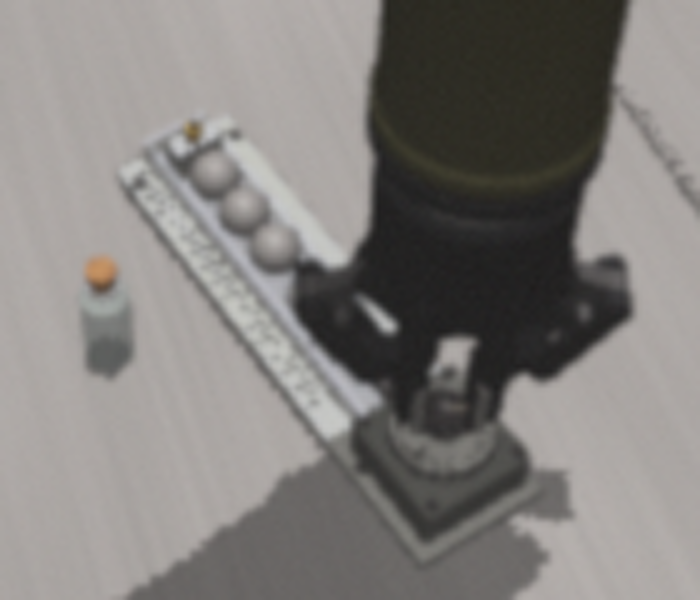

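>>> apply_moves(plan=[[[0,4,0],[0.6,0,0.8],-0.9],[[0,4,0],[0.6,0,0.8],-0.9],[[0,4,0],[0,0,0],-0.9],[[0,4,0],[0,0,0],-0.9],[[0,3,0],[0,0,0],-0.9]])

```text
time: 16.8
ee_pos: [0.5976, -0.1018, 0.0522]
tcp_rot: [[0.814, 0.001, 0.581], [-0.581, -0.0, 0.814], [0.001, -1.0, 0.0]]
wrist_force: [1.2, 1.5, 4.7]
finger_gap: 0.0171
```

```bash
cat > avg.py <<'E'
from st import *
import sys
def avg(n=10,pic=None):
    st(); M=[];Y=[];F=[]
    for i in range(n):
        f=env.grab_frame('wrist'); s=env.read_state(); M.append(s['moment']);Y.append(yaw(s));F.append(s['wrist_force'])
    M=np.array(M); print('hold M',M.mean(0),'se',M.std(0)/np.sqrt(n),'yaw %.3f'%np.mean(Y),'F',np.mean(F,0), 't',s['time'])
    if pic:
        cv2.imwrite('pics/'+pic+'.png',f['img'])
        np.savez('pics/'+pic+'.npz',**{k:np.array(v) for k,v in f.items()})
E
python3 -c "
from avg import *
avg(10,'wrist20')"
```

```text
yaw -35.52 t 16.80 gap 0.0171 [ 0.5976 -0.1018  0.0522] M [ 0.1838 -0.2705  0.0829] F [1.1626 1.477  4.674 ] j [ 21.  39. -21. 101.  20.  44. -46.] q7 0.5
hold M [ 0.2836 -0.2889  0.0057] se [0.0081 0.0141 0.0134] yaw -35.422 F [1.3765 1.0528 5.1662] t 17.3
```

View pics/wrist20.png

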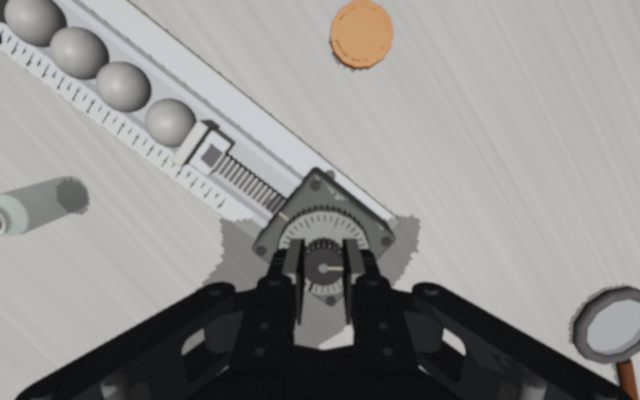

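Run:
```python
from h import *
np.set_printoptions(precision=4,suppress=True)
f=load('wrist20'); im=f['img']
cv2.imwrite('pics/w20a.png',cv2.resize(im[0:200,0:260],None,fx=3,fy=3,interpolation=cv2.INTER_CUBIC))
g=cv2.GaussianBlur(cv2.cvtColor(im,cv2.COLOR_BGR2GRAY),(0,0),1)[:170,:220]
c=cv2.HoughCircles(g,cv2.HOUGH_GRADIENT,1,30,param1=60,param2=14,minRadius=20,maxRadius=34)
gy=np.array([-.266,.964,0])
for u,v,r in (c[0] if c is not None else []): X=onz(f,u,v,.0265); print(u,v,r,X,1000*gy@(X-[.5957,-.103,.0265]))
```

```text
171.5 123.5 24.5 [ 0.5689 -0.0068  0.0265] 99.87260742555141
73.5 51.5 25.7 [0.5521 0.0491 0.0265] 158.21227387804737
126.5 83.5 28.8 [0.5635 0.0216 0.0265] 128.69205656892697
33.5 28.5 33.4 [0.5432 0.0695 0.0265] 180.27315595943912
```

View pics/w20a.png

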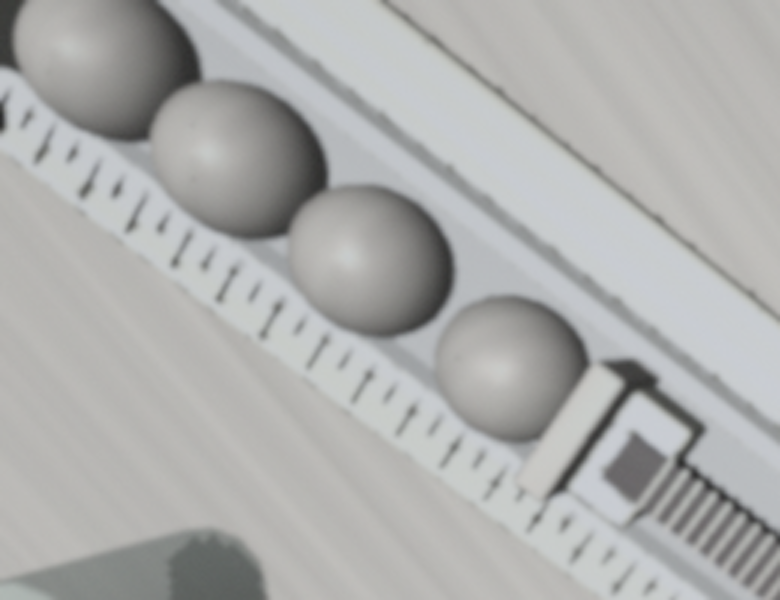

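>>> apply_moves(plan=[[[0,2,0],[0,0,0],-0.9],[[0,2,0],[0,0,0],-0.9],[[0,2,0],[0,0,0],-0.9],[[0,2,0],[0,0,0],-0.9]])

```text
time: 17.63
ee_pos: [0.5977, -0.1019, 0.0521]
tcp_rot: [[0.725, 0.001, 0.689], [-0.689, 0.0, 0.725], [0.001, -1.0, 0.001]]
wrist_force: [1.9, 0.9, 3.8]
finger_gap: 0.0172
```

```bash
python3 -c "
from st import *
st()"
```

```text
yaw -43.52 t 17.63 gap 0.0172 [ 0.5977 -0.1019  0.0521] M [ 0.2326 -0.3769  0.1323] F [1.8639 0.9324 3.8195] j [ 19.  39. -19. 101.  18.  43. -53.] q7 0.4
```

>>> apply_moves(plan=[[[0,2,0],[0,0,0],-0.9],[[0,2,0],[0,0,0],-0.9]])

```text
time: 17.8
ee_pos: [0.5978, -0.102, 0.0522]
tcp_rot: [[0.675, 0.001, 0.737], [-0.737, -0.0, 0.675], [0.001, -1.0, 0.001]]
wrist_force: [2.4, 0.9, 5.1]
finger_gap: 0.0177
```

```bash
python3 -c "
from st import *
st()"
```

```text
yaw -47.52 t 17.80 gap 0.0177 [ 0.5978 -0.102   0.0522] M [ 0.1509 -0.4005  0.083 ] F [2.3846 0.8672 5.1053] j [ 18.  39. -18. 101.  17.  43. -56.] q7 0.4
```

>>> apply_moves(plan=[[[0,2,0],[0,0,0],-0.9],[[0,2,0],[0,0,0],-0.9]])

```text
time: 17.97
ee_pos: [0.5979, -0.102, 0.0521]
tcp_rot: [[0.622, 0.001, 0.783], [-0.783, -0.0, 0.622], [0.001, -1.0, 0.001]]
wrist_force: [1.8, 0.7, 4.3]
finger_gap: 0.0175
```

```bash
python3 -c "
from st import *
st('wrist21')
f=grab('side','side21'); p=proj(f,[.57,0.,.03]); a,b=int(p[0]),int(p[1])
cv2.imwrite('pics/side21z.png',cv2.resize(f['img'][b-55:b+65,a-60:a+80],None,fx=5,fy=5,interpolation=cv2.INTER_CUBIC))
"
```

```text
yaw -51.52 t 17.97 gap 0.0175 [ 0.5979 -0.102   0.0521] M [ 0.1598 -0.5034  0.0474] F [1.8169 0.7256 4.3021] j [ 18.  39. -17. 101.  16.  43. -59.] q7 0.4
```

View pics/wrist21.png

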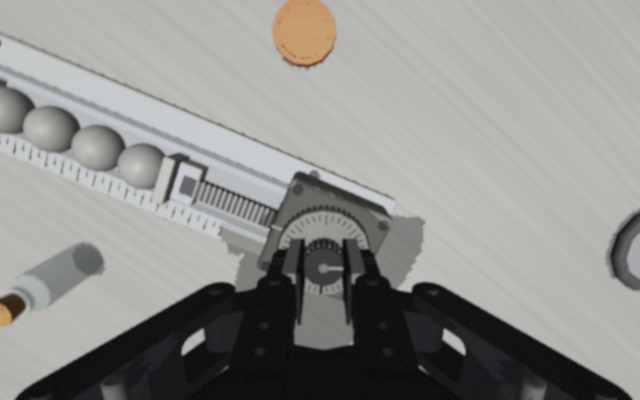

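View pics/side21z.png

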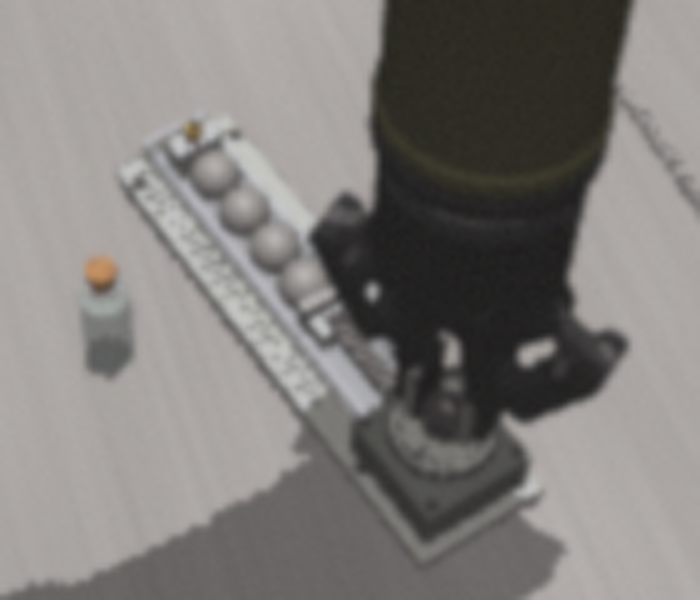

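```bash
cat > r.py <<'E'
from st import *
s=env.read_state(); print('yaw %.2f t %.3f Mz %.3f e7 %.4f qd7 %.2f F'%(yaw(s),s['time'],s['moment'][2],s['joint_efforts'][6],s['qd'][6]),s['wrist_force'], 'gap %.4f'%s['finger_gap'])
E
python3 r.py
```

```text
yaw -51.49 t 18.067 Mz 0.030 e7 -0.4415 qd7 1.55 F [3.2519 0.6543 4.181 ] gap 0.0173
```

>>> apply_moves(plan=[[[0,1,0],[0,0,0],-0.9],[[0,1,0],[0,0,0],-0.9],[[0,1,0],[0,0,0],-0.9]])

```text
time: 18.32
ee_pos: [0.5979, -0.1021, 0.0521]
tcp_rot: [[0.579, 0.001, 0.815], [-0.815, -0.0, 0.579], [0.001, -1.0, 0.001]]
wrist_force: [4.2, -0.2, 5.2]
finger_gap: 0.0174
```

```bash
python3 r.py
```

```text
yaw -54.63 t 18.317 Mz 0.034 e7 0.2083 qd7 -9.40 F [ 4.1606 -0.2302  5.1977] gap 0.0174
```

>>> apply_moves(plan=[[[0,1,0],[0,0,0],-0.9]])

```text
time: 18.4
ee_pos: [0.5979, -0.1021, 0.0521]
tcp_rot: [[0.564, 0.001, 0.826], [-0.826, -0.0, 0.564], [0.001, -1.0, 0.001]]
wrist_force: [4.1, 0.4, 5.2]
finger_gap: 0.0175
```

```bash
python3 r.py
```

```text
yaw -55.66 t 18.400 Mz 0.104 e7 0.1832 qd7 -9.25 F [4.0789 0.4029 5.1819] gap 0.0175
```

>>> apply_moves(plan=[[[0,1,0],[0,0,0],-0.9]])

```text
time: 18.48
ee_pos: [0.5979, -0.1021, 0.0521]
tcp_rot: [[0.549, 0.001, 0.836], [-0.836, -0.0, 0.549], [0.001, -1.0, 0.001]]
wrist_force: [4.5, -0.2, 3.9]
finger_gap: 0.0175
```

```bash
python3 r.py
```

```text
yaw -56.67 t 18.483 Mz 0.098 e7 0.1764 qd7 -9.10 F [ 4.4728 -0.1858  3.8787] gap 0.0175
```

>>> apply_moves(plan=[[[0,1,0],[0,0,0],-0.9]])

```text
time: 18.57
ee_pos: [0.5979, -0.1021, 0.0522]
tcp_rot: [[0.535, 0.001, 0.845], [-0.845, -0.0, 0.535], [0.001, -1.0, 0.001]]
wrist_force: [5.3, 0.2, 5.3]
finger_gap: 0.0171
```

```bash
python3 r.py
```

```text
yaw -57.68 t 18.567 Mz 0.137 e7 0.1766 qd7 -8.97 F [5.311  0.1796 5.3369] gap 0.0171
```

>>> apply_moves(plan=[[[0,1,0],[0.8,0,1.2],-0.9]])

```text
time: 18.65
ee_pos: [0.598, -0.1022, 0.0521]
tcp_rot: [[0.52, -0.001, 0.854], [-0.854, -0.0, 0.52], [-0.0, -1.0, -0.001]]
wrist_force: [-2.2, -0.8, 11.1]
finger_gap: 0.0173
```

```bash
python3 r.py
```

```text
yaw -58.69 t 18.650 Mz 0.056 e7 0.1642 qd7 -8.95 F [-2.2351 -0.8269 11.1166] gap 0.0173
```

>>> apply_moves(plan=[[[0,1,0],[0,0,0],-0.9]])

```text
time: 18.73
ee_pos: [0.598, -0.1021, 0.0521]
tcp_rot: [[0.505, -0.001, 0.863], [-0.863, -0.0, 0.505], [-0.0, -1.0, -0.001]]
wrist_force: [0.8, -0.5, 9.5]
finger_gap: 0.0174
```

```bash
python3 r.py
```

```text
yaw -59.69 t 18.733 Mz 0.183 e7 0.1661 qd7 -8.98 F [ 0.7878 -0.4565  9.4512] gap 0.0174
```

>>> apply_moves(plan=[[[0,1,0],[0,0,0],-0.9]])

```text
time: 18.82
ee_pos: [0.598, -0.1022, 0.0521]
tcp_rot: [[0.49, -0.001, 0.872], [-0.872, -0.001, 0.49], [-0.0, -1.0, -0.001]]
wrist_force: [0.6, -0.4, 8.4]
finger_gap: 0.0174
```

```bash
python3 r.py
```

```text
yaw -60.69 t 18.817 Mz 0.155 e7 0.1594 qd7 -9.01 F [ 0.5982 -0.4358  8.37  ] gap 0.0174
```

>>> apply_moves(plan=[[[0,1,0],[0,0,0],-0.9]])

```text
time: 18.9
ee_pos: [0.598, -0.1022, 0.0521]
tcp_rot: [[0.474, -0.001, 0.88], [-0.88, -0.0, 0.474], [-0.0, -1.0, -0.001]]
wrist_force: [1.8, -1.2, 8.7]
finger_gap: 0.0173
```

```bash
python3 r.py
```

```text
yaw -61.69 t 18.900 Mz 0.101 e7 0.1526 qd7 -9.02 F [ 1.7759 -1.2451  8.7036] gap 0.0173
```

```bash
python3 - <<'E'
from h import *
f=grab('wrist','wrist22'); cv2.imwrite('pics/w22a.png',cv2.resize(f['img'][100:240,0:240],None,fx=3.3,fy=3.3,interpolation=cv2.INTER_CUBIC))
f=grab('side','side22'); p=proj(f,[.56,0.03,.03]); a,b=int(p[0]),int(p[1])
cv2.imwrite('pics/side22z.png',cv2.resize(f['img'][b-35:b+45,a-45:a+55],None,fx=7,fy=7,interpolation=cv2.INTER_CUBIC))
E
python3 r.py
```

```text
yaw -61.69 t 19.000 Mz 0.018 e7 -0.2164 qd7 0.72 F [ 1.2609 -0.546   8.1433] gap 0.0173
```

View pics/w22a.png

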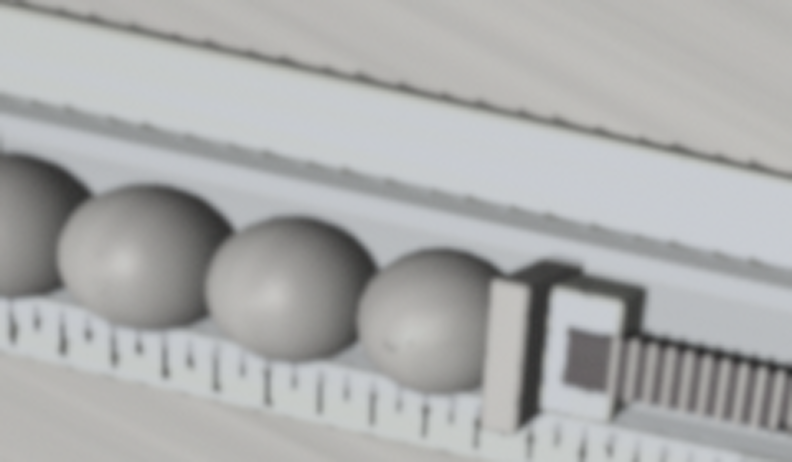

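View pics/side22z.png

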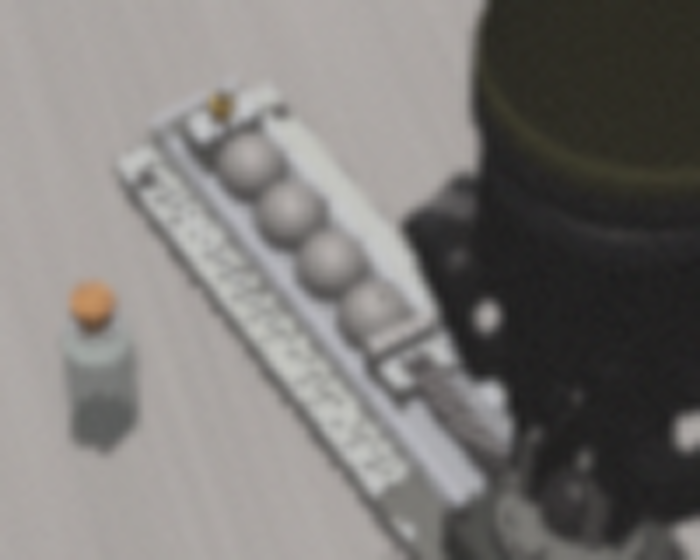

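>>> apply_moves(plan=[[[0,0.5,0],[0,0,0],-0.9]])

```text
time: 19.08
ee_pos: [0.598, -0.1022, 0.0521]
tcp_rot: [[0.467, -0.001, 0.884], [-0.884, -0.001, 0.467], [-0.0, -1.0, -0.001]]
wrist_force: [1.7, 0.9, 8.4]
finger_gap: 0.0174
```

```bash
python3 r.py
```

```text
yaw -62.14 t 19.083 Mz 0.125 e7 0.1051 qd7 -4.85 F [1.7453 0.8991 8.3689] gap 0.0174
```

>>> apply_moves(plan=[[[0,0.5,0],[0,0,0],-0.9]])

```text
time: 19.17
ee_pos: [0.598, -0.1022, 0.0521]
tcp_rot: [[0.459, -0.001, 0.888], [-0.888, -0.001, 0.459], [-0.0, -1.0, -0.001]]
wrist_force: [1.3, -0.5, 8.0]
finger_gap: 0.017
```

```bash
python3 r.py
```

```text
yaw -62.67 t 19.167 Mz 0.072 e7 0.0441 qd7 -4.52 F [ 1.3187 -0.5135  7.997 ] gap 0.0170
```

>>> apply_moves(plan=[[[0,0.5,0],[0,0,0],-0.9]])

```text
time: 19.25
ee_pos: [0.598, -0.1022, 0.0521]
tcp_rot: [[0.451, -0.001, 0.892], [-0.892, -0.001, 0.451], [0.0, -1.0, -0.001]]
wrist_force: [1.2, -1.4, 8.1]
finger_gap: 0.0174
```

```bash
python3 r.py
```

```text
yaw -63.17 t 19.250 Mz 0.113 e7 0.0275 qd7 -4.59 F [ 1.1897 -1.4496  8.0897] gap 0.0174
```

>>> apply_moves(plan=[[[0,0.5,0],[0,0,0],-0.9]])

```text
time: 19.33
ee_pos: [0.598, -0.1022, 0.0521]
tcp_rot: [[0.444, -0.001, 0.896], [-0.896, -0.0, 0.444], [-0.0, -1.0, -0.001]]
wrist_force: [2.2, -0.5, 7.9]
finger_gap: 0.0174
```

```bash
python3 r.py
```

```text
yaw -63.67 t 19.333 Mz 0.076 e7 0.0255 qd7 -4.51 F [ 2.2497 -0.5258  7.8689] gap 0.0174
```

The moment is still at the free-turn level (about 0.1 N m), and the joint-7 torque is a cleaner signal. Continuing with 0.5° rows.

>>> apply_moves(plan=[[[0,0.5,0],[0,0,0],-0.9]])

```text
time: 19.42
ee_pos: [0.598, -0.1022, 0.0521]
tcp_rot: [[0.436, -0.001, 0.9], [-0.9, -0.001, 0.436], [-0.0, -1.0, -0.001]]
wrist_force: [1.7, -1.1, 8.8]
finger_gap: 0.0173
```

```bash
python3 r.py
```

```text
yaw -64.17 t 19.417 Mz 0.134 e7 0.0225 qd7 -4.58 F [ 1.7215 -1.1016  8.8214] gap 0.0173
```

>>> apply_moves(plan=[[[0,0.5,0],[0,0,0],-0.9]])

```text
time: 19.5
ee_pos: [0.598, -0.1023, 0.0521]
tcp_rot: [[0.428, -0.001, 0.904], [-0.904, -0.001, 0.428], [0.0, -1.0, -0.001]]
wrist_force: [2.1, -0.9, 8.3]
finger_gap: 0.0176
```

```bash
python3 r.py
```

```text
yaw -64.67 t 19.500 Mz 0.107 e7 0.0246 qd7 -4.61 F [ 2.1101 -0.873   8.2568] gap 0.0176
```

>>> apply_moves(plan=[[[0,0.5,0],[0,0,0],-0.9]])

```text
time: 19.58
ee_pos: [0.598, -0.1023, 0.0521]
tcp_rot: [[0.42, -0.001, 0.908], [-0.908, -0.001, 0.42], [0.0, -1.0, -0.001]]
wrist_force: [0.6, -1.1, 7.7]
finger_gap: 0.0173
```

```bash
python3 r.py
```

```text
yaw -65.17 t 19.583 Mz 0.101 e7 0.0237 qd7 -4.56 F [ 0.6292 -1.0577  7.746 ] gap 0.0173
```

>>> apply_moves(plan=[[[0,0.5,0],[0,0,0],-0.9]])

```text
time: 19.67
ee_pos: [0.598, -0.1023, 0.0521]
tcp_rot: [[0.412, -0.001, 0.911], [-0.911, -0.001, 0.412], [0.0, -1.0, -0.001]]
wrist_force: [2.1, -0.9, 8.0]
finger_gap: 0.0173
```

```bash
python3 r.py
```

```text
yaw -65.67 t 19.667 Mz 0.166 e7 0.0216 qd7 -4.45 F [ 2.0919 -0.9288  8.0125] gap 0.0173
```

>>> apply_moves(plan=[[[0,0.5,0],[0,0,0],-0.9]])

```text
time: 19.75
ee_pos: [0.598, -0.1023, 0.0521]
tcp_rot: [[0.404, -0.001, 0.915], [-0.915, -0.001, 0.404], [0.0, -1.0, -0.001]]
wrist_force: [1.3, -0.2, 7.7]
finger_gap: 0.0174
```

```bash
python3 r.py
```

```text
yaw -66.17 t 19.750 Mz 0.104 e7 0.0169 qd7 -4.49 F [ 1.2899 -0.1928  7.676 ] gap 0.0174
```

>>> apply_moves(plan=[[[0,0.5,0],[0,0,0],-0.9]])

```text
time: 19.83
ee_pos: [0.598, -0.1023, 0.0521]
tcp_rot: [[0.396, -0.001, 0.918], [-0.918, -0.001, 0.396], [0.0, -1.0, -0.001]]
wrist_force: [2.4, -0.8, 8.2]
finger_gap: 0.0175
```

```bash
python3 r.py
```

```text
yaw -66.67 t 19.833 Mz 0.112 e7 0.0132 qd7 -4.49 F [ 2.3971 -0.7634  8.232 ] gap 0.0175
```

>>> apply_moves(plan=[[[0,0.5,0],[0,0,0],-0.9]])

```text
time: 19.92
ee_pos: [0.5981, -0.1023, 0.0521]
tcp_rot: [[0.388, -0.001, 0.922], [-0.922, -0.001, 0.388], [0.0, -1.0, -0.001]]
wrist_force: [1.3, -0.9, 7.4]
finger_gap: 0.0173
```

```bash
python3 r.py
```

```text
yaw -67.17 t 19.917 Mz 0.138 e7 0.0088 qd7 -4.41 F [ 1.2995 -0.8729  7.3974] gap 0.0173
```

>>> apply_moves(plan=[[[0,0.5,0],[0,0,0],-0.9]])

```text
time: 20.0
ee_pos: [0.598, -0.1023, 0.0521]
tcp_rot: [[0.38, -0.001, 0.925], [-0.925, -0.001, 0.38], [0.0, -1.0, -0.001]]
wrist_force: [2.5, -1.0, 7.7]
finger_gap: 0.0174
```

```bash
python3 r.py
```

```text
yaw -67.67 t 20.000 Mz 0.077 e7 0.0043 qd7 -4.50 F [ 2.5279 -0.9543  7.6811] gap 0.0174
```

>>> apply_moves(plan=[[[0,0.5,0],[0,0,0],-0.9]])

```text
time: 20.08
ee_pos: [0.5981, -0.1023, 0.0521]
tcp_rot: [[0.372, -0.001, 0.928], [-0.928, -0.001, 0.372], [0.0, -1.0, -0.001]]
wrist_force: [1.3, -1.3, 7.5]
finger_gap: 0.0171
```

```bash
python3 r.py
```

```text
yaw -68.17 t 20.083 Mz 0.116 e7 -0.0010 qd7 -4.60 F [ 1.2602 -1.2504  7.4575] gap 0.0171
```

>>> apply_moves(plan=[[[0,0.5,0],[0,0,0],-0.9]])

```text
time: 20.17
ee_pos: [0.598, -0.1023, 0.0521]
tcp_rot: [[0.364, -0.001, 0.932], [-0.932, -0.001, 0.364], [0.0, -1.0, -0.001]]
wrist_force: [2.0, -0.1, 7.3]
finger_gap: 0.0174
```

```bash
python3 r.py
```

```text
yaw -68.67 t 20.167 Mz 0.093 e7 -0.0068 qd7 -4.44 F [ 1.9607 -0.1065  7.2535] gap 0.0174
```

>>> apply_moves(plan=[[[0,0.5,0],[0,0,0],-0.9]])

```text
time: 20.25
ee_pos: [0.5981, -0.1023, 0.0521]
tcp_rot: [[0.356, -0.001, 0.935], [-0.935, -0.001, 0.356], [0.0, -1.0, -0.001]]
wrist_force: [1.6, -0.8, 8.4]
finger_gap: 0.0172
```

```bash
python3 r.py
```

```text
yaw -69.17 t 20.250 Mz 0.137 e7 -0.0131 qd7 -4.56 F [ 1.5742 -0.8174  8.4353] gap 0.0172
```

>>> apply_moves(plan=[[[0,0.5,0],[0,0,0],-0.9]])

```text
time: 20.33
ee_pos: [0.5981, -0.1024, 0.0521]
tcp_rot: [[0.347, -0.001, 0.938], [-0.938, -0.001, 0.347], [0.0, -1.0, -0.001]]
wrist_force: [1.7, -0.9, 8.1]
finger_gap: 0.0174
```

```bash
python3 r.py
python3 - <<'E'
from h import *
f=grab('side','side23'); p=proj(f,[.56,0.03,.03]); a,b=int(p[0]),int(p[1])
cv2.imwrite('pics/side23z.png',cv2.resize(f['img'][b-35:b+45,a-45:a+55],None,fx=7,fy=7,interpolation=cv2.INTER_CUBIC))
f=grab('scene','scene23'); p=proj(f,[.56,0.03,.03]); a,b=int(p[0]),int(p[1])
cv2.imwrite('pics/scene23z.png',cv2.resize(f['img'][b-35:b+35,a-50:a+50],None,fx=7,fy=7,interpolation=cv2.INTER_CUBIC))
E
```

```text
yaw -69.67 t 20.333 Mz 0.140 e7 -0.0199 qd7 -4.51 F [ 1.7311 -0.9382  8.1372] gap 0.0174
```

View pics/side23z.png

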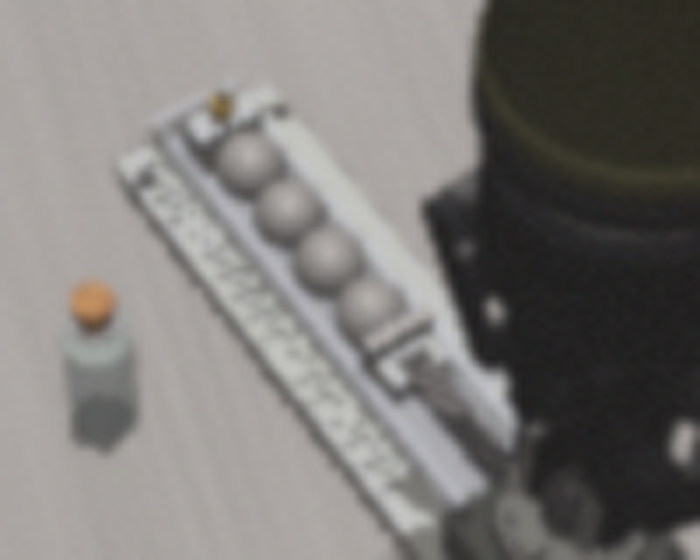

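View pics/scene23z.png

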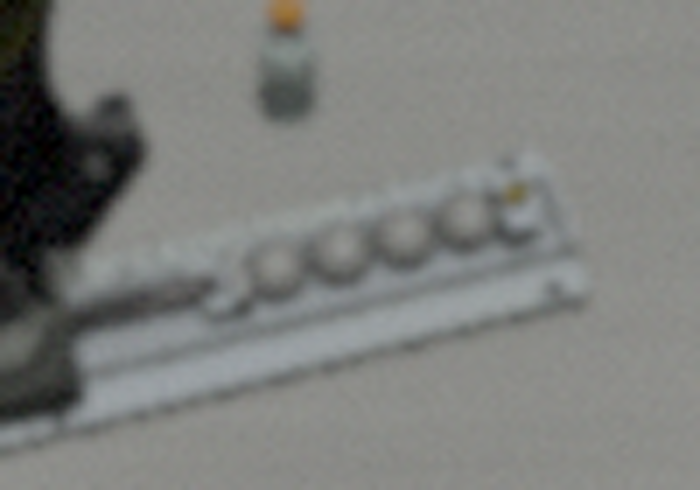

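```bash
cat > trk.py <<'E'
from h import *
np.set_printoptions(precision=3,suppress=True)
K=np.array([.5957,-.103,0]); gy=np.array([-.262,.965,0]); gx=np.array([.965,.262,0])
def trk(A,B,cam,ys):
    fa=load(A);fb=load(B)
    ga=cv2.cvtColor(fa['img'],cv2.COLOR_BGR2GRAY).astype(np.float32); gb=cv2.cvtColor(fb['img'],cv2.COLOR_BGR2GRAY).astype(np.float32)
    for n,y in ys:
        P=K+gy*y/1000; P[2]=.0265
        p=proj(fa,P); q=proj(fa,P+gy*.001)-p   # px per mm along row
        pts=np.array([[p]],np.float32)
        r,stt,err=cv2.calcOpticalFlowPyrLK(fa['img'],fb['img'],pts,pts.copy(),winSize=(13,13),maxLevel=0,flags=cv2.OPTFLOW_USE_INITIAL_FLOW,criteria=(3,50,1e-4))
        d=(r-pts)[0,0]; print(A,B,n,'px',p,'d',d,'mm along',d@q/(q@q),'perp px',(d[0]*q[1]-d[1]*q[0])/np.linalg.norm(q))
E
python3 - <<'E'
from trk import *
for A,B in [('side21','side22'),('side22','side23'),('side21','side23')]:
    trk(A,B,'side',[('b4',110),('b1',133),('b2',158),('b3',182),('screw',203)])
trk('side0','side22','side',[('b2',156),('b3',181),('screw',203)])
trk('side0','side23','side',[('b2',156),('b3',181),('screw',203)])
E
```

```text
side21 side22 b4 px [322.399 209.724] d [ 3.336 -3.045] mm along 0.7105276299258314 perp px -4.508509237471555
side21 side22 b1 px [316.957 202.992] d [-0.574 -0.541] mm along 2.106714558348244 perp px 0.10605231660505161
side21 side22 b2 px [311.205 195.875] d [-0.353 -0.363] mm along 1.3996530154389042 perp px 0.04614242685879159
side21 side22 b3 px [305.836 189.234] d [-0.157 -0.145] mm along 0.60305444068019 perp px 0.03048425298004473
side21 side22 screw px [301.258 183.569] d [-0.046 -0.033] mm along 0.15851433686331054 perp px 0.015058101853257377
side22 side23 b4 px [322.399 209.724] d [-0.35  -0.429] mm along 1.4516558981216034 perp px 0.0025085180478354274
side22 side23 b1 px [316.957 202.992] d [-0.401 -0.423] mm along 1.566255951538647 perp px 0.045736593864148876
side22 side23 b2 px [311.205 195.875] d [-0.247 -0.302] mm along 1.0812339013988623 perp px 0.0024629776328787896
side22 side23 b3 px [305.836 189.234] d [-0.096 -0.156] mm along 0.5174693930447983 perp px -0.023651552049994626
side22 side23 screw px [301.258 183.569] d [-0.038 -0.035] mm along 0.149201367225618
[... 565 characters left out ...]
3964 perp px 0.02348922048969152
side0 side22 b2 px [311.659 196.437] d [-0.657 -0.477] mm along 2.169621414121274 perp px 0.2111592571669797
side0 side22 b3 px [306.057 189.507] d [-0.547 -0.204] mm along 1.4294948422810518 perp px 0.2973530695823228
side0 side22 screw px [301.258 183.569] d [-0.03   0.227] mm along -0.46168224149157394 perp px 0.16597387265346336
side0 side23 b2 px [311.659 196.437] d [-0.962 -0.812] mm along 3.4197098861396267 perp px 0.2375776826592639
side0 side23 b3 px [306.057 189.507] d [-0.636 -0.366] mm along 1.9502476196714806 perp px 0.2645577987199624
side0 side23 screw px [301.258 183.569] d [-0.06  0.2 ] mm along -0.3435623486613109 perp px 0.17255507539808632
```

>>> apply_moves(plan=[[[0,0.5,0],[0,0,0],-0.9]])

```text
time: 20.52
ee_pos: [0.598, -0.1023, 0.0521]
tcp_rot: [[0.34, -0.001, 0.941], [-0.941, -0.001, 0.34], [0.0, -1.0, -0.001]]
wrist_force: [1.9, -1.1, 7.6]
finger_gap: 0.0177
```

```bash
python3 r.py
```

```text
yaw -70.14 t 20.517 Mz 0.168 e7 0.0659 qd7 -4.95 F [ 1.9043 -1.1378  7.6129] gap 0.0177
```

>>> apply_moves(plan=[[[0,0.5,0],[0,0,0],-0.9]])

```text
time: 20.6
ee_pos: [0.5981, -0.1023, 0.0521]
tcp_rot: [[0.331, -0.001, 0.944], [-0.944, -0.001, 0.331], [0.0, -1.0, -0.001]]
wrist_force: [1.3, -0.6, 8.1]
finger_gap: 0.0177
```

```bash
python3 r.py
```

```text
yaw -70.66 t 20.600 Mz 0.170 e7 -0.0141 qd7 -4.41 F [ 1.3188 -0.5888  8.0762] gap 0.0177
```

>>> apply_moves(plan=[[[0,0.5,0],[0,0,0],-0.9]])

```text
time: 20.68
ee_pos: [0.5981, -0.1024, 0.0521]
tcp_rot: [[0.323, -0.001, 0.946], [-0.946, -0.001, 0.323], [0.0, -1.0, -0.001]]
wrist_force: [2.3, -1.4, 7.4]
finger_gap: 0.0172
```

```bash
python3 r.py
```

```text
yaw -71.17 t 20.683 Mz 0.186 e7 -0.0413 qd7 -4.50 F [ 2.3208 -1.3995  7.4338] gap 0.0172
```

```bash
python3 - <<'E'
import numpy as np
from scipy.optimize import least_squares
d=np.array([(-54.63,.034),(-55.66,.104),(-56.67,.098),(-57.68,.137),(-59.69,.183),(-60.69,.155),(-61.69,.101),(-62.14,.125),(-62.67,.072),(-63.17,.113),(-63.67,.076),(-64.17,.134),(-64.67,.107),(-65.17,.101),(-65.67,.166),(-66.17,.104),(-66.67,.112),(-67.17,.138),(-67.67,.077),(-68.17,.116),(-68.67,.093),(-69.17,.137),(-69.67,.140),(-70.14,.168),(-70.66,.170),(-71.17,.186)])
y=-d[:,0]
for b in (None,.08,.09,.1):
    f=lambda p:(p[0] if b is None else b)+.0171*np.maximum(y-p[1],0)-d[:,1]
    r=least_squares(f,[.1,67]); J=r.jac; s=np.std(r.fun)
    print(b,r.x,s, 'nip',(71.17-r.x[1])*.2443*5, 'cost',r.cost)
E
python3 - <<'E'
import sys; sys.path.insert(0,'.')
E
python3 - <<'E'
from trk import *
f=grab('side','side24'); f=grab('wrist','wrist24')
cv2.imwrite('pics/w24a.png',f['img'])
for A,B in [('side23','side24'),('side22','side24')]:
    trk(A,B,'side',[('b4',110),('b1',133),('b2',158),('b3',182),('screw',203)])
E
python3 r.py
```

```text
None [ 0.11247368 67.80393308] 0.030589883716063554 nip 4.111650745619627 cost 0.012164632814909778
0.08 [ 0.1       65.2636194] 0.036707095275497856 nip 7.214643907511117 cost 0.020908563045503703
0.09 [ 0.1        66.36039853] 0.03307103776275681 nip 5.874928190954439 cost 0.016850596590281697
0.1 [ 0.1        67.31705319] 0.031083020772155384 nip 4.706374523125298 cost 0.013860013114048067
side23 side24 b4 px [322.399 209.724] d [-0.116 -0.138] mm along 0.474067489528241 perp px 0.003325773862464369
side23 side24 b1 px [316.957 202.992] d [-0.042 -0.053] mm along 0.18245935378752134 perp px -0.00042990727918933673
side23 side24 b2 px [311.205 195.875] d [-0.062 -0.062] mm along 0.2407644046718872 perp px 0.009137607562478835
side23 side24 b3 px [305.836 189.234] d [-0.026 -0.028] mm along 0.10753855099771034 perp px 0.0023945936500633226
side23 side24 screw px [301.258 183.569] d [ 0.001 -0.001] mm along 0.0003029066620395805 perp px -0.0011825090868708686
side22 side24 b4 px [322.399 209.724] d [-0.476 -0.567] mm along 1.941894940841981 perp px 0.013800246081953065
side22 side24 b1 px [316.957 202.992] d [-0.432 -0.467] mm along 1.7101170203175025 perp px 0.04236730342431102
side22 side24 b2 px [311.205 195.875] d [-0.317 -0.361] mm along 1.3325166929646899 perp px 0.019836366737555393
side22 side24 b3 px [305.836 189.234] d [-0.118 -0.181] mm along 0.6120719327516927 perp px -0.022258979626408167
side22 side24 screw px [301.258 183.569] d [-0.037 -0.035] mm along 0.1471130070768853 perp px 0.007070445121544335
yaw -71.17 t 20.783 Mz 0.167 e7 -0.1903 qd7 0.27 F [ 1.976  -0.6056  7.9609] gap 0.0176
```

View pics/w24a.png

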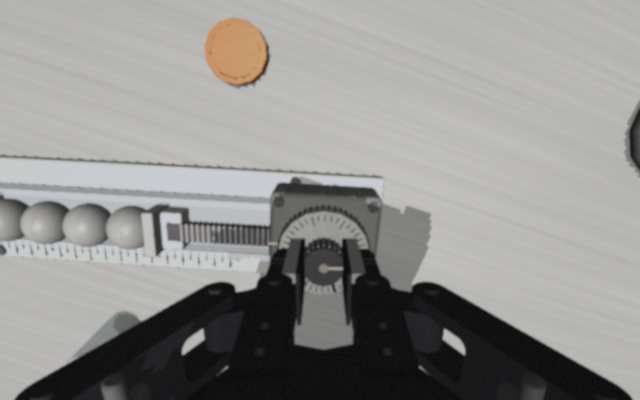

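```bash
python3 -c "
from avg import *
avg(8)"; python3 r.py
```

```text
yaw -71.17 t 20.78 gap 0.0176 [ 0.5981 -0.1024  0.0521] M [-0.2724 -0.3887  0.1672] F [ 1.976  -0.6056  7.9609] j [ 14.  38. -11. 101.  10.  42. -74.] q7 -0.2
hold M [-0.2151 -0.3775  0.0835] se [0.0089 0.0097 0.0092] yaw -71.156 F [ 1.7084 -1.1776  7.8835] t 21.1833
yaw -71.15 t 21.183 Mz 0.062 e7 -0.0948 qd7 0.06 F [ 1.6981 -1.5763  7.9171] gap 0.0176
```

The held moment has gone from about 0.01 (row slack) to about 0.08 N m and the turning moment from about 0.11 to about 0.175, both consistent with a nip of about 4.5–5 N. Releasing the knob carefully.

>>> apply_moves(plan=[[[0,0,0],[0,0,0],-0.55],[[0,0,0],[0,0,0],-0.45],[[0,0,0],[0,0,0],-0.3],[[0,0,0],[0,0,0],-0.15],[[0,0,0],[0,0,0],0]])

```text
time: 21.6
ee_pos: [0.5975, -0.1017, 0.0511]
tcp_rot: [[0.324, -0.002, 0.946], [-0.946, 0.0, 0.324], [-0.001, -1.0, -0.002]]
wrist_force: [0.1, -0.5, -0.6]
finger_gap: 0.0427
```

```bash
python3 -c "
from st import *
st('wrist25')
f=grab('wrist','wrist25');cv2.imwrite('pics/w25z.png',cv2.resize(f['img'][170:320,230:420],None,fx=4,fy=4,interpolation=cv2.INTER_CUBIC))
f=load('wrist24');cv2.imwrite('pics/w24z.png',cv2.resize(f['img'][170:320,230:420],None,fx=4,fy=4,interpolation=cv2.INTER_CUBIC))
"
```

```text
yaw -71.11 t 21.60 gap 0.0427 [ 0.5975 -0.1017  0.0511] M [-0.0033 -0.0096  0.0007] F [ 0.0978 -0.5216 -0.6407] j [ 14.  38. -11. 101.  10.  42. -73.] q7 -0.0
```

View pics/w24z.png

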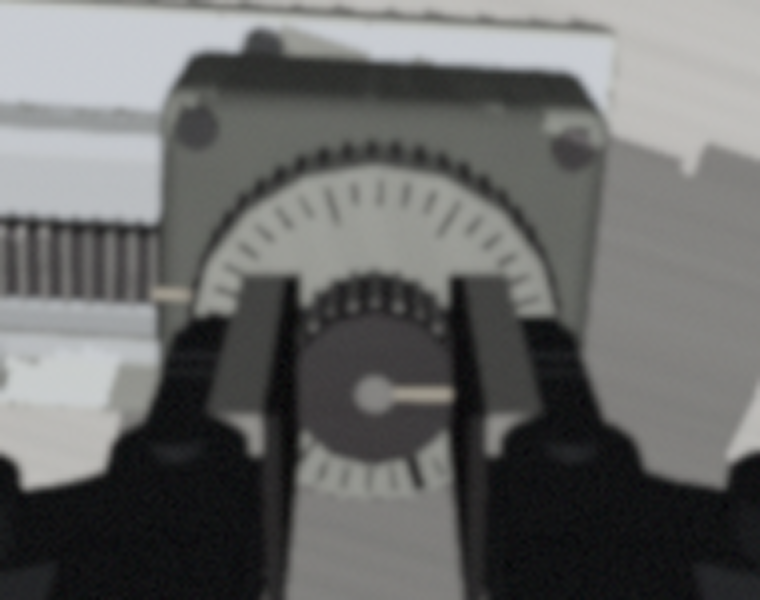

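View pics/w25z.png

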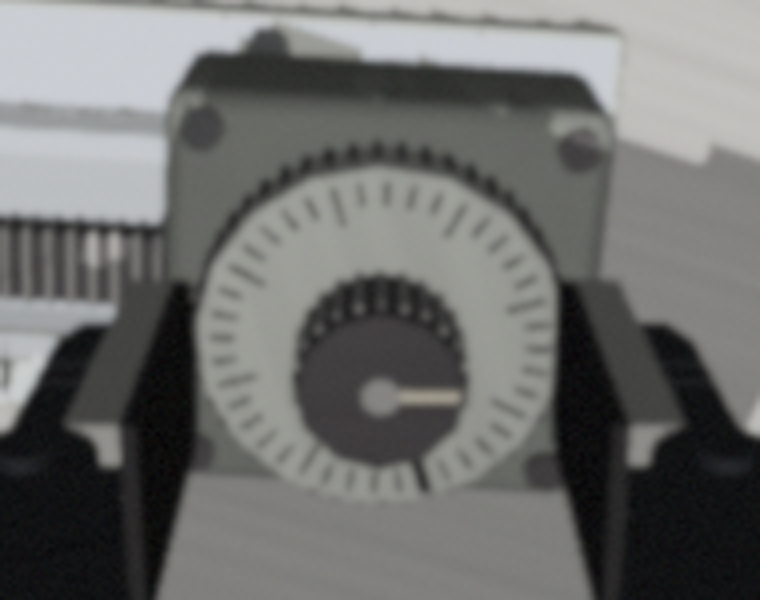

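The knob stayed put after release (pointer still level at crop 400–455, 398) and the ring mark is in place. Retreating upward.

>>> apply_moves(plan=[[[0,0,0],[0,-6,0],0],[[0,0,0],[0,-20,0],0],[[0,0,0],[0,-30,0],0],[[0,0,0],[0,-40,0],0],[[0,0,0],[0,-40,0],0]])

```text
time: 22.12
ee_pos: [0.5977, -0.1017, 0.1892]
tcp_rot: [[0.324, -0.002, 0.946], [-0.946, 0.001, 0.324], [-0.001, -1.0, -0.002]]
wrist_force: [1.5, 0.2, -0.7]
finger_gap: 0.043
```

>>> apply_moves(plan=[[[0,7,0],[0,-10,-15],0],[[0,0,0],[0,0,-40],0],[[0,0,0],[0,0,-40],0],[[0,0,0],[0,0,0],0],[[0,0,0],[0,0,0],0]])

```text
time: 22.53
ee_pos: [0.5039, -0.124, 0.1986]
tcp_rot: [[0.204, -0.001, 0.979], [-0.979, -0.001, 0.204], [0.001, -1.0, -0.001]]
wrist_force: [1.0, -0.1, -0.1]
finger_gap: 0.0427
```

Run:
```python
from h import *
np.set_printoptions(precision=4,suppress=True)
for n in ['wrist','side','scene']: f=grab(n,n+'26')
s=env.read_state(); print(s['ee_pos'],s['time'],s['wrist_force'])
```

```text
[ 0.5075 -0.1229  0.1984] 22.6833 [-0.5693  0.4566  1.732 ]
```

View pics/wrist26.png

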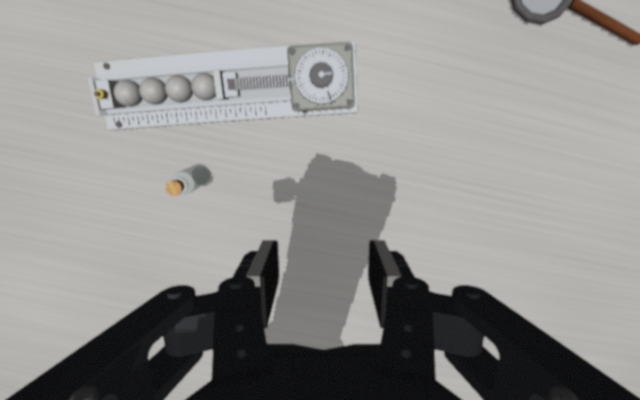

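View pics/scene26.png

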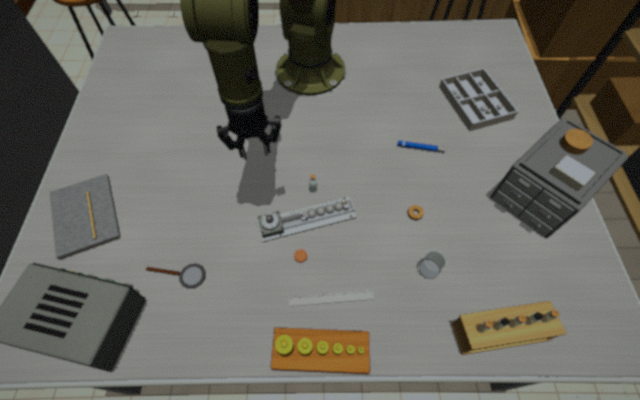

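View pics/side26.png

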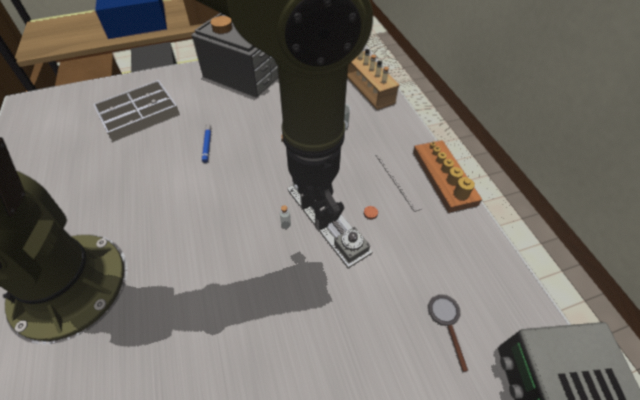

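The row of four balls (127–205, 88) sits between the gate (222) and the stop (103), and everything else is where it was. One close check of the ring mark and the row.

Run:
```python
from h import *
f=load('wrist26'); im=f['img']
cv2.imwrite('pics/w26a.png',cv2.resize(im[35:135,85:365],None,fx=2.85,fy=2.85,interpolation=cv2.INTER_CUBIC))
cv2.imwrite('pics/w26b.png',cv2.resize(im[35:115,280:365],None,fx=7,fy=7,interpolation=cv2.INTER_CUBIC))
```

```text
(no output)
```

View pics/w26a.png

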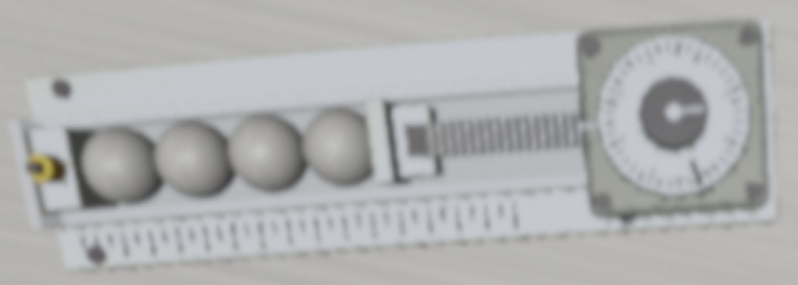

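View pics/w26b.png

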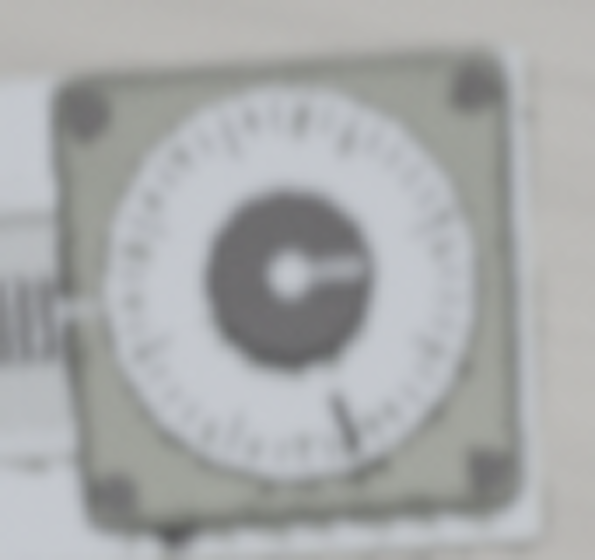

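Run:
```python
from h import *
np.set_printoptions(precision=4,suppress=True)
def ang(f,m,c):
    M=onz(f,*m,.048);C=onz(f,*c,.048); d=M-C; return np.degrees(np.arctan2(d[1],d[0])),1000*np.linalg.norm(d),C
print(ang(load('wrist26'),(329.3,95.4),(321.6,75.3)))
print(ang(load('wrist15'),(230+298/4,170+228/4),(230+375/4,170+328/4)))
print(ang(load('wrist14'),(230+310/4,170+187/4),(325.25,240.75)))
f=load('wrist26'); gy=np.array([-.264,.9645,0]);K=np.array([.5957,-.103,0])
for n,u,v in [('b3',123,165),('b2',196,159),('b1',268,153),('b4',341,147)]:
    X=onz(f,85+u/2.85,35+v/2.85,.0265); print(n,X,1000*gy@(X-K))
for z in (.03,.037): 
    X=onz(f,85+75/2.85,35+165/2.85,z); print('stop top edge',z,1000*gy@(X-K))
X=onz(f,85+370/2.85,35+147/2.85,.037); print('gate',1000*gy@(X-K))
```

```text
(np.float64(-146.26547471540763), np.float64(17.88138001314112), array([ 0.5971, -0.1036,  0.048 ]))
(np.float64(-142.37294867922273), np.float64(16.23315021092779), array([ 0.5951, -0.1031,  0.048 ]))
(np.float64(-143.11277192308575), np.float64(16.62849840861548), array([ 0.5955, -0.103 ,  0.048 ]))
b3 [0.548  0.0732 0.0265] 182.56884880880244
b2 [0.5546 0.049  0.0265] 157.43275412712336
b1 [0.5611 0.0254 0.0265] 132.9715238930244
b4 [0.5676 0.0018 0.0265] 108.4646859307497
stop top edge 0.03 196.81646075559223
stop top edge 0.037 192.3879140309403
gate 95.59637721869751
```

The four balls measure 24.5–25.1 mm apart (touching), with the gate at 95.6 against a ball face at 96.0. The ring-mark angle needs a more careful comparison, made relative to the housing screws.

Run:
```python
from h import *
for n,(a,b,c,d) in {'wrist12':(185,165,270,265),'wrist14':(255,165,375,285),'wrist26':(280,35,365,115),'wrist25':(265,175,375,300)}.items():
    f=load(n); cv2.imwrite(f'pics/m_{n}.png',cv2.resize(f['img'][b:d,a:c],None,fx=5,fy=5,interpolation=cv2.INTER_CUBIC)[:600])
s=[cv2.imread(f'pics/m_{n}.png') for n in ('wrist12','wrist26')]
h=max(i.shape[0] for i in s); cv2.imwrite('pics/mm.png',np.hstack([cv2.copyMakeBorder(i,0,h-i.shape[0],0,0,0) for i in s])[:600,:850][:, :])
print([i.shape for i in s])
```

```text
[(500, 425, 3), (400, 425, 3)]
```

View pics/m_wrist12.png

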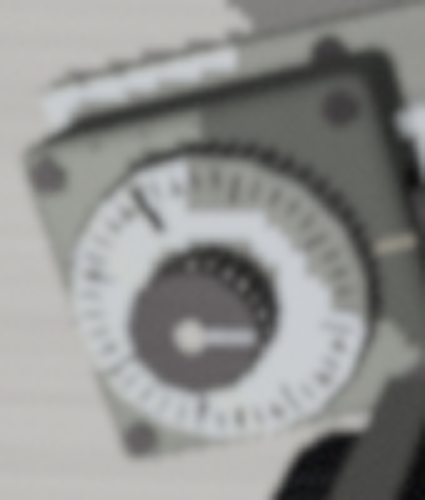

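View pics/m_wrist26.png

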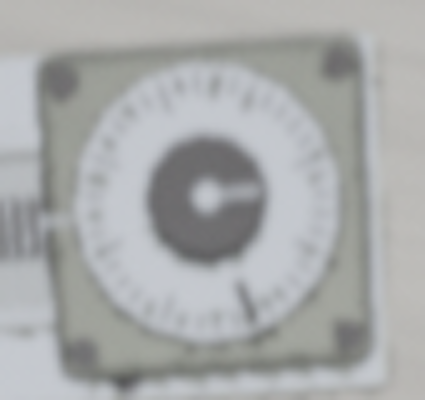

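View pics/m_wrist14.png

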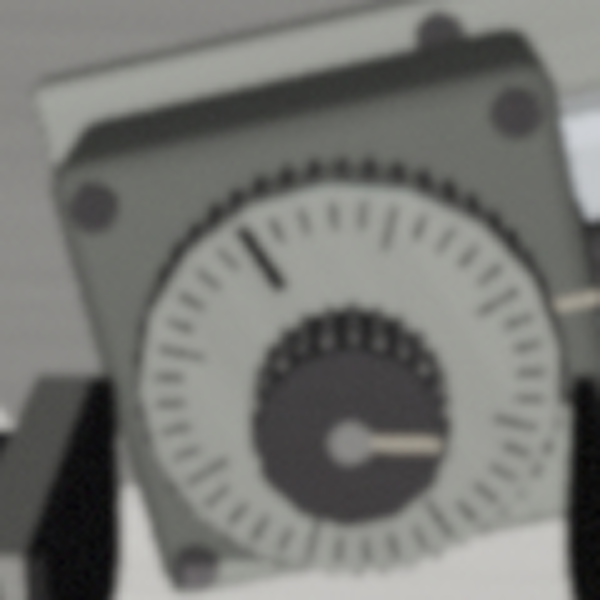

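Run:
```python
from h import *
from scipy.optimize import least_squares
np.set_printoptions(precision=4,suppress=True)
D={'wrist12':((185,165),[(72,300),(215,152),(368,290),(235,438)],(136,190),(160,229),(48,176),(341,107),(140,438)),
'wrist14':((255,165),[(140,385),(190,245),(350,182),(500,240),(562,375),(180,500)],(240,230),(280,288),(93,207),(515,110),(197,567)),
'wrist26':((280,35),[(76,212),(207,62),(340,205),(212,345)],(250,322),(240,282),(345,338),(80,352),(337,58))}
for n,(o,ring,mo,mi,sA,sB,sC) in D.items():
    f=load(n); w=lambda p,z: onz(f,o[0]+p[0]/5,o[1]+p[1]/5,z)[:2]
    R=np.array([w(p,.048) for p in ring])
    r=least_squares(lambda q:np.hypot(*(R-q[:2]).T)-.023,R.mean(0)); C=r.x
    a=lambda v:np.degrees(np.arctan2(v[1],v[0]))
    A,B,E=w(sA,.037),w(sB,.037),w(sC,.037)
    g1=a(B-A); g2=a(A-E)   # along +y ; (-y,+x screw)->(-y,-x screw)
    print(n,'C',C,'rms',r.fun*1e3,'mark rad mm',1000*np.linalg.norm(w(mo,.048)-C),1000*np.linalg.norm(w(mi,.048)-C))
    print('  mark ang by centre %.1f %.1f by line %.1f'%(a(w(mo,.048)-C),a(w(mi,.048)-C),a(w(mo,.048)-w(mi,.048))),'screw axes',g1,g2,1000*np.linalg.norm(B-A),1000*np.linalg.norm(A-E))
```

```text
wrist12 C [ 0.596  -0.1029] rms [-0.0629  0.3088 -0.0843  0.3039] mark rad mm 20.727378192279385 13.904369371122213
  mark ang by centre -144.7 -141.5 by line -151.2 screw axes 105.46853195870825 -164.85909185978892 48.346798888722965 46.1374839543827
wrist14 C [ 0.5964 -0.1032] rms [-0.3268  0.2543 -0.03   -0.0294  0.0497  0.2131] mark rad mm 21.12788483181667 13.437301110716088
  mark ang by centre -144.5 -144.3 by line -145.0 screw axes 105.78835212573728 -164.47710101371217 48.25982836741053 46.36652742891761
wrist26 C [ 0.5964 -0.1038] rms [-0.3102  0.0769 -0.3121  0.087 ] mark rad mm 20.546064906125096 13.684269197132465
  mark ang by centre -147.3 -144.2 by line -153.4 screw axes 104.71120837815987 -165.43194346897295 48.22961568658641 47.37074754777875
```

The mark sits at the same angle to the housing screws before and after: −250.2° / −248.6° before, −250.5° now. That is well under 0.6 mm of shift. Handing in.

Run:
```python
from h import *
s=env.read_state(); print(s['time'],s['wrist_force'],s['finger_gap'])
print(env.sign_off())
```

```text
22.6833 [-0.56930097  0.45660575  1.73200949] 0.043110809722734865
the job is handed in; nothing more can be done
None
```

The job is done and handed in at 22.7 s of the 72 s allowed. I put the steel ball from the cork ring into the corral between the gate and the other three balls. I then closed the gate with the inner knob alone, about 164° clockwise in one grip, and backed the arm off clear of everything.

**Nip:** I estimate 4–5 N, most likely about 4.5 N.
- **Turning moment:** it rose from about 0.11 N m with the row slack to about 0.175 N m at the end.
- **Held moment:** about 0.08 N m, against about 0.01 N m earlier with the row slack, which points to roughly 5.5 N.
- **Disagreement:** the free-turn level I measured (about 0.11 N m) was above the stated 0.08. If 0.08 were the true baseline, the nip would come out nearer 7 N, though that fit the readings worst.

**Row:** the balls measure 24.5–25.1 mm apart, with the gate against the first. The last ball looks seated at the end stop, but I could only place the stop's face to about ±2 mm.

**Knob and ring:** right after release the knob pointer had not moved. A first, rough reading of the ring mark suggested a shift of 3–4°. Measured against the housing screws, the change was within about 1–2° of noise (under about 0.7 mm, against the 1.5 mm limit).

**Other things:** in the last scene picture they look to be where they started; I did not measure them. The largest wrist force I saw was about 11 N, while gripping the knob.

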